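# Free the drilled plate from the jig behind the stored things

### The arm

A 6-joint arm with a two-finger parallel gripper is mounted at the origin on a cart in front of the work surface, level with it; the furniture and walls round the work are solid. World frame = base frame: x ahead of the robot, y to its left, z up, the work surface at z = 0. Lengths are in mm, angles in rad, forces in N, time in s.
With the tool pointing down it reaches from about 325 to 775 mm from the base axis. Payload 5.5 kg.
Tool frame: the origin (TCP) lies on the centre line of the jaws, within the pads' length; the fingertips stand 22 mm ahead of it and the grasp point (between the pads) lies 3 mm ahead of it; z points along the fingers, y is the line along which they close (so a half turn about z gives the same grasp; the last joint's range is limited). The gripper opens to 85 mm and grips with 20 to 120 N. Pads are 22 mm wide; open, the fingers measure 114 mm over their backs; the gripper's body (76 mm by 85 mm) begins 54 mm behind the grasp point. The pads swing forward as they close: fully open they stand 13 mm farther back than shut.
Start: joints at [-1.385, 0.091, 1.231, -0, 1.82, -0.057], TCP at [144.252, -582.416, 231.275] pointing down, gripper open.
Joint ranges: [-2.87, 2.87], [-0.86, 2.18], [0.17, 2.46], [-1.51, 4.65], [0.06, 2.69], [-2.65, 2.65]. Speed limits (rad/s): [2.57, 2.57, 3.01, 3.14, 3.14, 3.14].

### API

Orientations are given as a unit quaternion [w, x, y, z].
In Python, from plant import bot, vision, workorder, models gives the robot as it stands.
- The arm moves only by the shell command python3 -m handwheel 'ROWS'. ROWS is a JSON object of lists of equal length, an entry for each row: "xyz": the shift along the tool's x, y, z in units of 30 mm (1.0 is 30 mm), a list of three; "roll": the turn about the tool's z in units of 6 degrees (1.0 is 6 degrees); "hand": the finger opening in mm, from 0 to 85.4. A call has 1 to 10 rows; each row shifts and turns the commanded pose from where the row before left it, along the tool's axes as they then stand; what a row does not reach is not made up. A row lasts 1/8 s, in which the tool goes at most 62.5 mm and 10.7 degrees, less where a joint would pass 70% of its speed; a pose out of reach is approached as far as the arm can. A call is refused whole if a number of a shift passes 1 or a number of a turn 1, either way. A call with a gripper value outside its range is refused whole. The fingers move at their own pace and stop on an object; the grip force is fixed at half the most. Time passes only in rows, so rows that do not move let the fingers close. It gives the time, the measured TCP pose, the force, the opening and the grip force at its end, in the units of the state.
- bot.get_obs(): the state, without advancing time (a new reading comes with each control period).
- vision.snapshot(name): name is "side" or "top"; returns a dict with "img" (480x640x3 uint8, red, green, blue), "intrinsics" (3x3 intrinsics, pixels), "k1" (the pictures are not rectified: a ray, as slopes to the right and down, at radius r is drawn at 1 + k1 r^2 times it, then the intrinsics apply), "R" (3x3) and "t" (3): a world point X has camera coordinates R X + t. Camera axes: x right, y down, z forward; pixel columns grow to the right and rows downward; lengths in mm; the calibration is good to about 2 mm. A picture is of the moment at which its call begins. There is no depth.
- workorder.close_job(): hands the job in; it is judged then, once.
Trained networks look in a picture, given as the dict that the camera call returned (one of the last four; its "shot" number tells which), for a name from the list of things; names that differ only in an ending like _2 or _b are one class to them, and where a whole thing is asked for, a point or a joint stands for the part that bears it (a point fixed in the world has none). Each returns a list of dicts, best first, with "conf" (0 to 1); they miss things now and then, are a little off and sometimes report something else, mostly with a low value. They report only what shows in the picture. A call takes as long as a camera call.
- models.look_for(picture, name): "position" ([x, y, z] in mm, in the coordinates of the camera as it stood for that picture, good to about 4 mm: the middle of the surface that is visible of it).
- models.pinpoint(picture, name): "position" ([x, y, z] in mm, in the coordinates of the camera as it stood for that picture, good to about 4 mm: a listed point, or the origin of a listed thing).
The state is a dict: "clock": time; "joint_positions": joint angles; "qvel": joint speeds; "joint_torque": joint torques, N m; "tool_pos": TCP position; "ee_rot": TCP orientation; "contact_force": force on the tool from outside, world axes, zero at the start; "torque": the same for the moment, N m; "width": finger opening in mm; "grasp_force": force on a finger pad.
Only numpy, scipy, OpenCV 4.12 (cv2) and the standard library are available. Lean on these libraries where they do the work, as an engineer would, in place of code of your own. Each camera call takes 0.05 s, during which the arm holds its last target. There are 200 camera calls.

### The job

Get the drilled metal plate out of the jig: first clear the nail carton, the black tape roll and the tape measure from the jig's front bays onto the blue side mat, then swing the hold-down bar well up by its orange knob, slide the plate out from beneath it and lay it flat, stud upward, on the white outline in the red tray. After that put the three things back on the jig, each standing as it did in the very place it came from. Do not disturb the glue bottle beside the jig.

Things in the scene. Friction and masses are not known exactly. Their poses are not given: they have to be found in the camera images.
- nail_box: Small brown nail carton, 50 (its x) x 75 (its y) x 46 mm high, about 0.28 kg. It stands in one of the three bays of the jig, its y roughly along the jig's y. Origin: centre of the underside, z up.
- black_tape: Roll of black tape lying flat, 57 mm diameter, 19 mm high. It lies in one of the three bays; its own yaw is arbitrary and does not matter. Treat it as a solid disc. Origin: centre of the underside, z up.
- tape_measure: Yellow tape measure standing on edge, 35 (its x) x 76 (its y) x 64 mm high, about 0.24 kg. It stands in one of the three bays, its y roughly along the jig's y. Origin: centre of the underside, z up.
- plate: Aluminium plate 160 (its x) x 36 (y) x 16 mm, 0.18 kg, flat in the jig, its x along the jig's x. Two dark holes near its front (-x) end; a dark stud, 20 mm diameter, 12 mm high, on top at x = +60. The bar crosses it at x = +19 and blocks stud and plate until raised. Front 50 mm free of rails: grasp there across the width, clear of the raised bar. Origin: centre of underside, z up.
- jig: Plywood board 12 mm thick, fixed; x -148..+172, y +-135 mm. Origin on the table, x to the rear, z up. Dark-lined bays 77 x 72 mm at x = -88, y = -85, 0, 85. Plate centre starts near (66, 0), between 8 mm rails (x 45..150) and before a 16 mm back stop; it slides out to -x over the cleared bays. Bar lies across at x = 85; its hinge axis is parallel to x through y = 75, z = 35.5.
- bar (a joint): Angle of the steel hold-down bar in rad: 0 = down on the plate, grows as the knob end swings up and over toward the jig's +y side, stop at 1.45; raised, it stands up to 185 mm above the table. Stiff hinge: it stays at whatever angle it is left and needs about 1.5 N at the knob. It is well up beyond 0.9.
- bar_knob (a point): Centre of the orange ball knob, 24 mm diameter, on top of the bar's free end. Bar down: at jig (85, -70, 59.5) mm; it turns about the hinge axis on a radius of 147 mm. The bar below it is 16 mm wide along the jig's x. Pinch it with the fingers closing along the jig's x and it turns between them.
- mat: Blue side mat, 260 (x) x 160 (y) x 3 mm thick, fixed. Origin: centre of the underside on the table. Lies to the left or to the right of the jig (changes places with the tray).
- tray: Shallow red tray, fixed, outside 240 (x) x 140 (y) x 16 mm high, walls 5 mm, inner floor 5 mm above its origin. A white painted outline, 173 x 49 mm with its long side along the tray's x, marks the middle of its floor. Origin: centre of the underside on the table. Lies to the left or right of the jig. Either end of the plate may point either way.
- glue_bottle: White squeeze bottle with an orange cap, 62 mm diameter, 167 mm tall, standing at the back to the right of the jig. Bystander. Origin: centre of the underside.

How it is judged:
By the outcome, as a careful person would: the job done as asked, in the order asked, and still so for the second after the job is handed in, with the robot touching nothing.
It also fails if it takes over 152 s, if anything falls off the work surface, if the arm or the gripper's body presses on something with over 40 N, if the wrist force passes 120 N, or if a joint passes its speed limit or range.

## Working session

There is one attempt and no reset: what is moved stays moved. The work goes in short steps, Python scripts to look and compute and a shell command to move; the robot and the scene stay as the last step left them, time stands still between calls to the robot, and variables do not carry over. Pictures are saved under pics/ and viewed, at most 14 in all, crops included, and the job is handed in when it is done.

```bash
ls; mkdir -p pics; cat > h.py <<'E'
import numpy as np, cv2
from plant import bot, vision, workorder, models
def world(p,c): return np.array(p['R']).T@(np.array(c)-np.array(p['t']))
def px(p,X):
    c=np.array(p['R'])@np.array(X,float)+np.array(p['t']); s=c[:2]/c[2]; s=s*(1+p['k1']*(s@s))
    K=np.array(p['intrinsics']); return K[:2,:2]@s+K[:2,2]
def ray(p,uv,z):
    K=np.array(p['intrinsics']); d=(np.array(uv,float)-K[:2,2])/np.diag(K)[:2]; s=d.copy()
    for _ in range(20): s=d/(1+p['k1']*(s@s))
    R=np.array(p['R']);o=-R.T@np.array(p['t']); v=R.T@np.array([s[0],s[1],1]); return o+v*(z-o[2])/v[2]
def save(p,n): cv2.imwrite('pics/'+n,p['img'][:,:,::-1])
E
python3 - <<'E'
from h import *
np.set_printoptions(precision=1,suppress=True)
o=bot.get_obs();print(o)
for c in ['top','side']:
    p=vision.snapshot(c);save(p,c+'0.png');print(c,-np.array(p['R']).T@p['t'],p['k1'])
    for n in 'nail_box black_tape tape_measure plate jig bar_knob mat tray glue_bottle'.split():
        for f in (models.pinpoint,):
            r=f(p,n); print(n,[(world(p,q['position']),round(q['conf'],2)) for q in r[:2]])
E
```

```text
pics
{'clock': 0.0, 'joint_positions': array([-1.4,  0.1,  1.2, -0. ,  1.8, -0.1]), 'qvel': array([-0.,  0.,  0., -0., -0., -0.]), 'joint_torque': array([  0. , -45.9, -41.8,  -0. ,   0. ,   0. ]), 'tool_pos': array([ 144.2, -582.1,  230.1]), 'ee_rot': array([-0. ,  1. ,  0.1, -0. ]), 'contact_force': array([-0.6, -0.5,  1. ]), 'torque': array([-0.,  0.,  0.]), 'grasp_force': 0.0, 'width': 85.66367069666784}
top [ 242.   121.5 1457.9] 0.030718995453445808
nail_box [(array([441.4, -39. ,  11.6]), 0.95)]
black_tape [(array([460.3,  36.4,  10. ]), 0.64)]
tape_measure [(array([470.3, 116.2,  14.5]), 0.89)]
plate [(array([610.3,  16.8,  12. ]), 0.87)]
jig [(array([544.1,  22.3,  -2.4]), 0.9)]
bar_knob [(array([619.1, -60.4,  61.2]), 0.83)]
mat [(array([497.7, 343.6,  -1.1]), 0.84)]
tray [(array([ 508.9, -276.3,   -0.4]), 0.96)]
glue_bottle [(array([ 753.5, -209. ,    5.4]), 0.72), (array([545.3,  22.4,  -2.3]), 0.52)]
side [1495.7 -535.5  811.2] -0.03478300842423332
nail_box [(array([435.2, -41.8,  13.2]), 0.91)]
black_tape [(array([453.3,  40.1,  13.5]), 0.85)]
tape_measure [(array([466.5, 124.1,  14.6]), 0.77), (array([453.1,  39.3,  13.7]), 0.67)]
plate [(array([605.6,  13.2,  11.9]), 0.56)]
jig [(array([539.4,  23.2,   1.3]), 0.73)]
bar_knob [(array([615. , -57.3,  59.1]), 0.97)]
mat [(array([495.4, 345.4,   2.6]), 0.63)]
tray [(array([ 502.9, -273.3,    1.2]), 0.8)]
glue_bottle [(array([ 752.8, -196.1,   -0. ]), 0.94)]
```

View pics/top0.png

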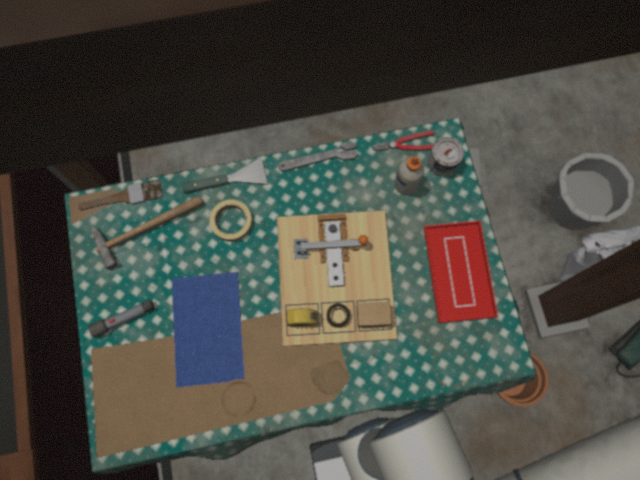

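View pics/side0.png

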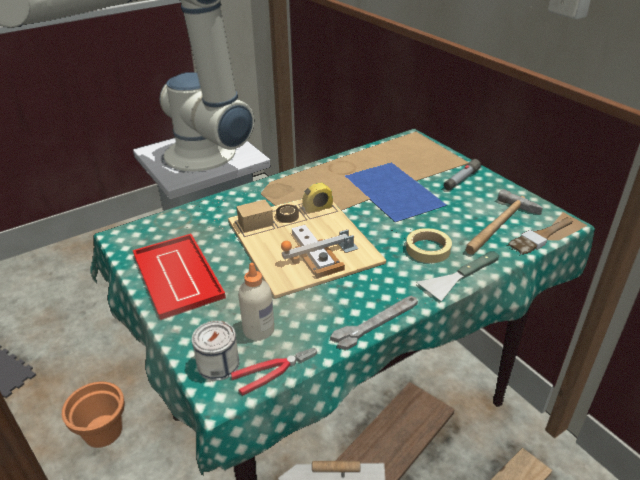

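Top view: jig at about (277..397, 211..346), mat left (+y), tray right, bays with tape measure (303,316), black tape (338,315), nail box (374,314). Glue bottle is at (410,175). Now I'll segment for accurate poses.

```bash
cat > seg.py <<'E'
from h import *
np.set_printoptions(precision=1,suppress=True)
def rect(p,m,z,roi):
    mm=np.zeros_like(m);x0,y0,x1,y1=roi;mm[y0:y1,x0:x1]=m[y0:y1,x0:x1]
    n,l,s,_=cv2.connectedComponentsWithStats(mm.astype(np.uint8));k=1+np.argmax(s[1:,4])
    c=max(cv2.findContours((l==k).astype(np.uint8),cv2.RETR_EXTERNAL,cv2.CHAIN_APPROX_NONE)[0],key=len)[:,0]
    W=np.array([ray(p,q,z)[:2] for q in c],np.float32)
    return cv2.minAreaRect(W),s[k,4]
if __name__=='__main__':
    p=vision.snapshot('top');h=cv2.cvtColor(p['img'],cv2.COLOR_RGB2HSV).astype(int);H,S,V=h[...,0],h[...,1],h[...,2]
    print('tray',rect(p,((H<6)|(H>174))&(S>150)&(V>90),16,(400,200,520,340)))
    print('mat',rect(p,(H>105)&(H<130)&(S>110),3,(150,250,260,400)))
    print('jig',rect(p,(H>8)&(H<30)&(V>150),12,(265,195,410,360)))
    print('jig hsv',h[280,300],h[320,400],h[350,300],h[316,303],h[314,374])
    cr=p['img'][205:350,270:405];cv2.imwrite('pics/c1.png',cv2.resize(cr,None,fx=4,fy=4,interpolation=cv2.INTER_CUBIC)[:,:,::-1])
E
python3 seg.py
```

```text
tray (((507.1408996582031, -274.0397033691406), (139.16055297851562, 239.14215087890625), 83.91092681884766), np.int32(3950))
mat (((498.964111328125, 344.53607177734375), (156.96597290039062, 254.64671325683594), 84.16156768798828), np.int32(6975))
jig (((556.536865234375, 24.148941040039062), (270.3736877441406, 316.9327392578125), 81.7491455078125), np.int32(8298))
jig hsv [ 21  91 174] [ 48  22 137] [ 15  91 123] [ 23 140 158] [ 17  88 148]
```

View pics/c1.png

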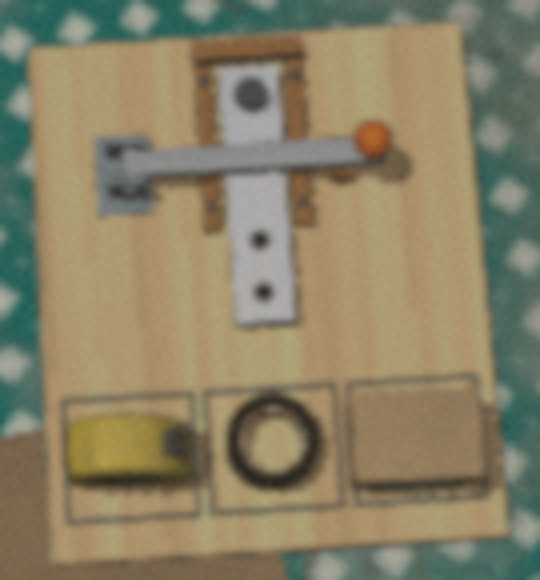

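Crop: jig corners about (30,46),(463,25),(508,536),(52,562). Nail box top spans (350,390)-(488,485), tape ring centre is about (274,441), tape measure spans (67,413)-(192,485), knob is at (373,138). I'll fit the poses from these.

```bash
cat > fit.py <<'E'
from h import *
np.set_printoptions(precision=1,suppress=True)
p=vision.snapshot('top')
f=lambda c,z: ray(p,(np.array(c)+.5)/4-.5+[270,205],z)
C=np.array([f(c,12)[:2] for c in [(30,46),(463,25),(508,536),(52,562),(63,398),(191,392),(206,390),(335,384),(350,382),(475,375),(68,521),(199,514),(213,513),(344,505),(358,502),(488,494)]])
b=lambda y,x:(-88+x*38.5,y)  # guess bay long side along y or x
def model(L,Wd):
    M=[(172,135),(172,-135),(-148,-135),(-148,135)]
    for sx in (1,-1):
        for y in (85,0,-85): M+=[(-88+sx*L/2,y+Wd/2),(-88+sx*L/2,y-Wd/2)]
    return np.array(M,float)
for L,Wd in ((77,72),(72,77)):
    M=model(L,Wd)
    a=M-M.mean(0);c=C-C.mean(0);th=np.arctan2((a[:,0]*c[:,1]-a[:,1]*c[:,0]).sum(),(a*c).sum())
    R=np.array([[np.cos(th),-np.sin(th)],[np.sin(th),np.cos(th)]]);t=C.mean(0)-R@M.mean(0)
    e=C-(M@R.T+t);print(L,Wd,np.degrees(th),t,np.sqrt((e**2).mean()));print(e.T)
toj=lambda w:R.T@(np.array(w)[:2]-t)
for n,z,cs in [('nail',58,[(350,390),(481,387),(487,479),(352,485)]),('tm',76,[(68,420),(190,420),(190,484),(68,484)]),('tape',31,[(274,441)]),('knob',59.5,[(373,138)]),('plate',28,[(219,66),(282,66),(297,322),(236,325)])]:
    w=[f(c,z) for c in cs]; print(n,np.mean(w,0),toj(np.mean(w,0)),'jig:',*[toj(x) for x in w])
E
python3 fit.py
```

```text
77 72 -8.597418591419771 [545.4  22.8] 2.184007802644552
[[-1.3 -3.1  0.4  0.4 -1.2 -2.6 -1.4 -3.  -1.7 -2.2  2.7  1.6  2.4  1.8
   3.8  3.4]
 [ 0.   0.9  1.6 -1.   2.8 -1.3  2.5 -2.3  1.5 -1.3  2.4 -2.6  2.1 -3.1
   1.3 -3.5]]
72 77 -8.598757447219969 [545.4  22.8] 0.8979438080869572
[[-1.3 -3.1  0.4  0.4  0.9  0.2  0.7 -0.1  0.4  0.7 -0.2 -0.5 -0.5 -0.3
   0.9  1.3]
 [ 0.   0.9  1.6 -1.  -0.   0.8 -0.3 -0.2 -1.4  0.8  0.3  0.3 -0.  -0.3
  -0.8 -0.6]]
nail [441.6 -43.5  58. ] [-92.7 -81. ] jig: [-64.4 -44.2] [ -67.  -119.9] [-120.2 -118.5] [-119.2  -41.3]
tm [463.3 120.6  76. ] [-95.7  84.5] jig: [-75.5 118.2] [-79.6  49. ] [-115.9   51. ] [-111.9  119.7]
tape [459.3  36.3  31. ] [-87.1   0.5] jig: [-87.1   0.5]
knob [619.5 -58.2  59.5] [ 85.5 -69. ] jig: [ 85.5 -69. ]
plate [608.8  13.1  28. ] [64.1 -0.1] jig: [145.7  18.9] [143.5 -19.6] [-16.5 -17.9] [-16.2  18.4]
```

```bash
cat > go.py <<'E'
# go.py x y z yaw [w]: from measured pose to jig (or world 'w') target; yaw(deg, jig/world) wanted of tool y axis (mod 180)
import sys
from h import *
from scipy.spatial.transform import Rotation as Ro
J=np.array([545.4,22.8]);A=np.radians(-8.6);RJ=np.array([[np.cos(A),-np.sin(A)],[np.sin(A),np.cos(A)]])
def state():
    o=bot.get_obs();q=o['ee_rot'];return o,Ro.from_quat([q[1],q[2],q[3],q[0]]).as_matrix()
o,R=state();T=o['tool_pos']
print('t %.1f'%o['clock'],'tcp',T.round(1),'jig',(RJ.T@(T[:2]-J)).round(1),'tool y yaw %.1f'%np.degrees(np.arctan2(R[1,1],R[0,1])),'zax',R[:,2].round(3),'F',np.round(o['contact_force'],1),'w %.1f g %.0f'%(o['width'],o['grasp_force']),'q',o['joint_positions'].round(2))
if len(sys.argv)>4:
    x,y,z,yaw=map(float,sys.argv[1:5]);w=len(sys.argv)>5
    P=np.array([x,y]) if w else J+RJ@[x,y]
    if not w: yaw+=-8.6
    cur=np.degrees(np.arctan2(R[1,1],R[0,1]));d=(yaw-cur+90)%180-90
    a=np.radians(cur+d)  # tool axes after roll (tool y at a; z down)
    D=np.array([*P,z])-T;yv=np.array([np.cos(a),np.sin(a)]);xv=np.array([-yv[1],yv[0]]) ; xv=xv if (Ro.from_rotvec([0,0,np.radians(d)]).as_matrix()@R)[:2,0]@xv>0 else -xv
    print('target',P.round(1),'roll first %.2f u (alt %+.2f)'%(-d/6,(-d+180*np.sign(d))/6),'then units x %.2f y %.2f z %.2f'%(D[:2]@xv/30,D[:2]@yv/30,-D[2]/30))
E
python3 go.py -90 85 130 0; python3 -m handwheel '{"xyz":[[0,0,0]],"roll":[0.5],"hand":[85]}'; python3 go.py
```

```text
t 1.1 tcp [ 144.3 -582.4  231.3] jig [-306.1 -658.4] tool y yaw -76.1 zax [ 0. -0. -1.] F [ 0.7 -0.1  0.2] w 85.6 g 0 q [-1.38  0.09  1.23  0.    1.82 -0.06]
target [469.1 120.3] roll first -11.25 u (alt +18.75) then units x 24.78 y 7.20 z 3.38
clock: 1.23
tool_pos: [144.2, -582.4, 231.3]
ee_rot: [0.0, 0.996, 0.094, -0.0]
contact_force: [-0.7, -0.1, 0.1]
width: 85.3
grasp_force: 0.0
t 1.2 tcp [ 144.2 -582.4  231.3] jig [-306.2 -658.4] tool y yaw -79.2 zax [-0. -0. -1.] F [-0.7 -0.1  0.1] w 85.3 g 0 q [-1.38  0.09  1.23 -0.    1.82 -0.  ]
```

```bash
python3 -m handwheel '{"xyz":[[0,0,0],[0,0,0],[0,0,0],[0,0,0],[0,0,0],[0,0,0],[0,0,0],[0,0,0],[0,0,0],[0,0,0]],"roll":[-1,-1,-1,-1,-1,-1,-1,-1,-1,-1],"hand":[85,85,85,85,85,85,85,85,85,85]}' >/dev/null
python3 -m handwheel '{"xyz":[[0,0,0],[0,0,0]],"roll":[-1,-0.76],"hand":[85,85]}'
python3 go.py -90 85 130 0
```

```text
clock: 2.72
tool_pos: [144.2, -582.4, 231.2]
ee_rot: [-0.0, 0.757, 0.654, 0.0]
contact_force: [0.4, 1.2, 1.0]
width: 85.2
grasp_force: 0.0
t 2.7 tcp [ 144.2 -582.4  231.2] jig [-306.1 -658.4] tool y yaw -8.4 zax [-0.  0. -1.] F [0.4 1.2 1. ] w 85.2 g 0 q [-1.38  0.09  1.23 -0.    1.82 -1.24]
target [469.1 120.3] roll first 0.04 u (alt -29.96) then units x 24.78 y 7.20 z 3.37
```

```bash
python3 -m handwheel '{"xyz":[[1,0.3,0],[1,0.3,0],[1,0.3,0],[1,0.3,0],[1,0.3,0],[1,0.3,0],[1,0.3,0],[1,0.3,0],[1,0.3,0],[1,0.3,0]],"roll":[0,0,0,0,0,0,0,0,0,0],"hand":[85,85,85,85,85,85,85,85,85,85]}' >/dev/null
python3 -m handwheel '{"xyz":[[1,0.3,0],[1,0.3,0],[1,0.3,0],[1,0.3,0],[1,0.3,0],[1,0.3,0],[1,0.3,0],[1,0.3,0],[1,0.3,0],[1,0.3,0]],"roll":[0,0,0,0,0,0,0,0,0,0],"hand":[85,85,85,85,85,85,85,85,85,85]}' >/dev/null
python3 -m handwheel '{"xyz":[[1,0.3,0.6],[1,0.3,0.6],[1,0.3,0.6],[1,0.3,0.6],[0.8,0,0.8],[0,0,0]],"roll":[0,0,0,0,0,0],"hand":[85,85,85,85,85,85]}'
python3 go.py -90 85 62 0
```

```text
clock: 5.98
tool_pos: [467.0, 122.2, 133.0]
ee_rot: [-0.001, 0.757, 0.653, -0.002]
contact_force: [-0.1, -0.6, 0.0]
width: 85.0
grasp_force: 0.0
t 6.0 tcp [467.  122.2 133. ] jig [-92.4  86.6] tool y yaw -8.4 zax [-0.004 -0.001 -1.   ] F [-0.1 -0.6  0. ] w 85.0 g 0 q [ 0.19 -0.22  1.7   0.    1.66  0.33]
target [469.1 120.3] roll first 0.03 u (alt -29.97) then units x -0.05 y 0.08 z 2.37
```

```bash
python3 -m handwheel '{"xyz":[[0,0.08,0.9],[0,0,0.9],[0,0,0.75],[0,0,0],[0,0,0],[0,0,0],[0,0,0],[0,0,0],[0,0,0],[0,0,0]],"roll":[0,0,0,0,0,0,0,0,0,0],"hand":[85,85,85,85,42,42,42,42,30,30]}'; python3 go.py
python3 -m handwheel '{"xyz":[[0,0,0],[0,0,0],[0,0,0],[0,0,0]],"roll":[0,0,0,0],"hand":[20,20,20,20]}'; python3 go.py
```

```text
clock: 7.22
tool_pos: [470.8, 121.1, 59.4]
ee_rot: [0.0, 0.758, 0.653, 0.0]
contact_force: [-1.5, 0.2, 4.7]
width: 32.5
grasp_force: 59.7
t 7.2 tcp [470.8 121.1  59.4] jig [-88.4  86. ] tool y yaw -8.5 zax [ 0.001  0.    -1.   ] F [-1.5  0.2  4.7] w 32.5 g 60 q [ 0.18 -0.19  1.8   0.    1.52  0.33]
clock: 7.72
tool_pos: [470.8, 121.1, 59.4]
ee_rot: [0.0, 0.758, 0.653, 0.0]
contact_force: [-0.4, 0.5, 6.3]
width: 32.6
grasp_force: 59.8
t 7.7 tcp [470.8 121.1  59.4] jig [-88.4  86. ] tool y yaw -8.5 zax [ 0.001  0.    -1.   ] F [-0.4  0.5  6.3] w 32.6 g 60 q [ 0.18 -0.19  1.8   0.    1.52  0.33]
```

```bash
python3 - <<'E'
from h import *
p=vision.snapshot('side');save(p,'s1.png')
cv2.imwrite('pics/s1c.png',cv2.resize(p['img'][150:300,210:410],None,fx=4,fy=4,interpolation=cv2.INTER_CUBIC)[:,:,::-1])
E
```

```text
(no output)
```

View pics/s1c.png

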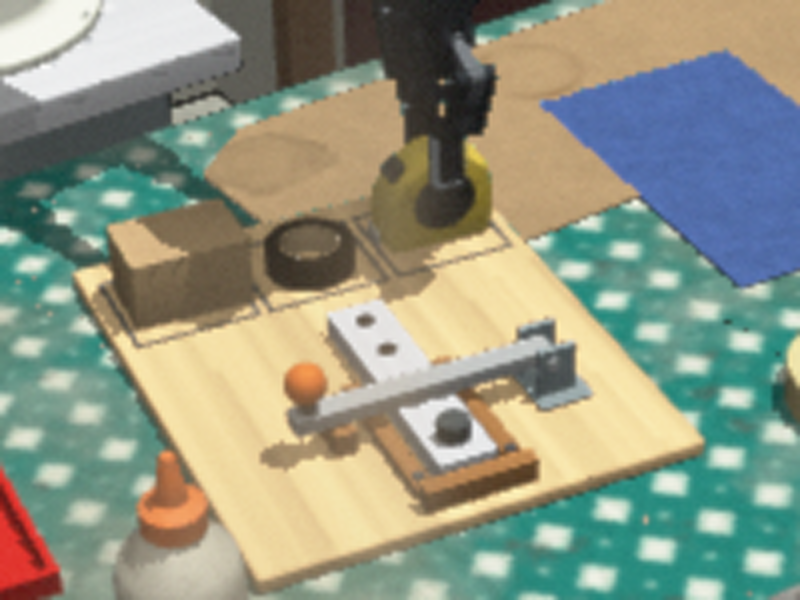

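Side crop: tape measure gripped upright at (430,200), jaws centred, and the nail box, tape and plate are undisturbed. Next I check how much the grasp shifted it.

```bash
python3 - <<'E'
from h import *
a=cv2.imread('pics/side0.png');b=cv2.imread('pics/s1.png');u=8
print(a[150:300,210:410].shape)
y0,y1,x0,x1=199,213,302,332
T=cv2.resize(a[y0:y1,x0:x1],None,fx=u,fy=u,interpolation=cv2.INTER_CUBIC)
S=cv2.resize(b[y0-5:y1+5,x0-5:x1+5],None,fx=u,fy=u,interpolation=cv2.INTER_CUBIC)
m=cv2.matchTemplate(S,T,cv2.TM_CCOEFF_NORMED);_,v,_,l=cv2.minMaxLoc(m);print(v,np.array(l)/u-5)
p=vision.snapshot('side')
print(px(p,[471,121,12]),px(p,[476,120,12]),px(p,[471,126,12]))
E
```

```text
(150, 200, 3)
0.976431131362915 [0.375 0.25 ]
[317.94256941 208.85646575] [318.69474262 209.87207243] [319.58564979 208.24179101]
```

```bash
python3 -m handwheel '{"xyz":[[0,0,-0.5],[0,0,-0.8],[0,0,-0.8],[0,0,-0.5],[0,0,0]],"roll":[0,0,0,0,0],"hand":[20,20,20,20,20]}'; python3 go.py 583 336 52 -8.6 w
```

```text
clock: 8.45
tool_pos: [471.2, 121.0, 138.0]
ee_rot: [0.001, 0.758, 0.653, 0.001]
contact_force: [-0.2, 0.5, -1.4]
width: 32.3
grasp_force: 59.5
t 8.4 tcp [471.2 121.  138. ] jig [-88.1  86. ] tool y yaw -8.5 zax [ 0.002  0.    -1.   ] F [-0.2  0.5 -1.4] w 32.3 g 60 q [ 0.18 -0.22  1.69 -0.    1.67  0.33]
target [583. 336.] roll first 0.01 u (alt -29.99) then units x 7.64 y 2.61 z 2.87
```

```bash
python3 -m handwheel '{"xyz":[[0.955,0.326,0],[0.955,0.326,0],[0.955,0.326,0],[0.955,0.326,0],[0.955,0.326,0],[0.955,0.326,0],[0.955,0.326,0],[0.955,0.326,0],[0,0,0.9]],"roll":[0,0,0,0,0,0,0,0,0],"hand":[20,20,20,20,20,20,20,20,20]}' >/dev/null
python3 -m handwheel '{"xyz":[[0,0,0.9],[0,0,0.5],[0,0,0.2],[0,0,0]],"roll":[0,0,0,0],"hand":[20,20,20,20]}'; python3 go.py 583 336 51 -8.6 w
```

```text
clock: 10.07
tool_pos: [582.0, 335.9, 61.8]
ee_rot: [-0.0, 0.758, 0.653, -0.0]
contact_force: [0.1, 0.6, -1.3]
width: 32.4
grasp_force: 59.7
t 10.1 tcp [582.  335.9  61.8] jig [-10.7 315.1] tool y yaw -8.5 zax [-0. -0. -1.] F [ 0.1  0.6 -1.3] w 32.4 g 60 q [0.47 0.31 1.28 0.   1.55 0.62]
target [583. 336.] roll first 0.01 u (alt -29.99) then units x 0.01 y 0.03 z 0.36
```

```bash
python3 -m handwheel '{"xyz":[[0,0,0.2],[0,0,0.1],[0,0,0.05],[0,0,0]],"roll":[0,0,0,0],"hand":[20,20,20,20]}'; python3 go.py
```

```text
clock: 10.58
tool_pos: [581.9, 336.0, 51.3]
ee_rot: [-0.0, 0.758, 0.653, -0.0]
contact_force: [-0.3, -0.9, -2.1]
width: 32.5
grasp_force: 59.8
t 10.6 tcp [581.9 336.   51.3] jig [-10.7 315.1] tool y yaw -8.5 zax [-0. -0. -1.] F [-0.3 -0.9 -2.1] w 32.5 g 60 q [0.47 0.32 1.29 0.   1.53 0.62]
```

```bash
python3 -m handwheel '{"xyz":[[0,0,0.05],[0,0,0],[0,0,0],[0,0,0],[0,0,0]],"roll":[0,0,0,0,0],"hand":[20,20,60,60,60]}'; python3 go.py
python3 -m handwheel '{"xyz":[[0,0,-0.8],[0,0,-1],[0,0,-1],[0,0,-0.5],[0,0,0]],"roll":[0,0,0,0,0],"hand":[60,60,60,85,85]}' >/dev/null; python3 go.py -90.5 -82 52 0
```

```text
clock: 11.2
tool_pos: [582.0, 336.1, 49.8]
ee_rot: [-0.0, 0.758, 0.653, 0.0]
contact_force: [-0.0, 0.5, -0.8]
width: 59.8
grasp_force: 0.0
t 11.2 tcp [582.  336.1  49.8] jig [-10.7 315.2] tool y yaw -8.5 zax [ 0.  0. -1.] F [-0.   0.5 -0.8] w 59.8 g 0 q [0.47 0.32 1.29 0.   1.53 0.62]
t 11.8 tcp [582.5 336.3 150.1] jig [-10.2 315.5] tool y yaw -8.5 zax [ 0.002  0.001 -1.   ] F [ 0.5 -1.  -1.4] w 84.9 g 0 q [ 0.47  0.28  1.16 -0.    1.7   0.62]
target [443.7 -44.7] roll first 0.01 u (alt -29.99) then units x -13.25 y -2.68 z 3.27
```

```bash
python3 -m handwheel '{"xyz":[[-0.95,-0.19,0],[-0.95,-0.19,0],[-0.95,-0.19,0],[-0.95,-0.19,0],[-0.95,-0.19,0],[-0.95,-0.19,0],[-0.95,-0.19,0],[-0.95,-0.19,0],[-0.95,-0.19,0],[-0.95,-0.19,0]],"roll":[0,0,0,0,0,0,0,0,0,0],"hand":[85,85,85,85,85,85,85,85,85,85]}' >/dev/null
python3 -m handwheel '{"xyz":[[-0.95,-0.19,0],[-0.95,-0.19,0],[-0.95,-0.19,0],[-0.9,-0.21,0],[0,0,0.5],[0,0,0]],"roll":[0,0,0,0,0,0],"hand":[85,85,85,85,85,85]}' >/dev/null; python3 go.py -90.5 -82 52 0
```

```text
t 13.8 tcp [442.3 -44.6 130.8] jig [-91.8 -82. ] tool y yaw -8.5 zax [-0.005  0.001 -1.   ] F [ 0.   0.1 -0.7] w 85.1 g 0 q [-0.18 -0.33  1.8   0.    1.68 -0.03]
target [443.7 -44.7] roll first 0.01 u (alt -29.99) then units x 0.00 y 0.04 z 2.63
```

```bash
python3 -m handwheel '{"xyz":[[0,0.04,0.9],[0,0,0.9],[0,0,0.75],[0,0,0.1],[0,0,0],[0,0,0],[0,0,0],[0,0,0],[0,0,0],[0,0,0]],"roll":[0,0,0,0,0,0,0,0,0,0],"hand":[85,85,85,85,60,60,58,56,54,52]}'>/dev/null; python3 go.py
python3 -m handwheel '{"xyz":[[0,0,0],[0,0,0],[0,0,0],[0,0,0]],"roll":[0,0,0,0],"hand":[48,40,40,40]}'>/dev/null; python3 go.py
python3 - <<'E'
from h import *
p=vision.snapshot('side');save(p,'s2.png')
a=cv2.imread('pics/side0.png');b=cv2.imread('pics/s2.png');u=8
q=px(p,[440,-44,35]).astype(int);print(q)
x0,y0=q-[16,2];x1,y1=q+[16,16]
f=lambda i:cv2.resize(i,None,fx=u,fy=u,interpolation=cv2.INTER_CUBIC)
m=cv2.matchTemplate(f(b[y0-5:y1+5,x0-5:x1+5]),f(a[y0:y1,x0:x1]),cv2.TM_CCOEFF_NORMED);_,v,_,l=cv2.minMaxLoc(m);print(v,np.array(l)/u-5)
P=np.array([440,-44,35.]);J=np.array([px(p,P+[5,0,0])-px(p,P),px(p,P+[0,5,0])-px(p,P)]).T/5;print('mm shift',np.linalg.solve(J,np.array(l)/u-5))
E
```

```text
t 15.1 tcp [444.5 -45.3  54.6] jig [-89.6 -82.5] tool y yaw -8.5 zax [-0.  0. -1.] F [-2.   0.4  2.6] w 52.1 g 1 q [-0.18 -0.3   1.91 -0.    1.53 -0.03]
t 15.6 tcp [445.2 -45.5  56.5] jig [-88.9 -82.5] tool y yaw -8.5 zax [ 0.002 -0.    -1.   ] F [-4.6  0.6 11.7] w 39.8 g 6 q [-0.18 -0.3   1.9  -0.    1.53 -0.03]
[253 216]
0.8623855710029602 [0.125 0.125]
mm shift [ 0.6529495  -0.00586937]
```

```bash
python3 - <<'E'
from h import *
b=cv2.imread('pics/s2.png');cv2.imwrite('pics/s2c.png',cv2.resize(b[160:260,200:330],None,fx=5,fy=5,interpolation=cv2.INTER_CUBIC))
E
python3 -m handwheel '{"xyz":[[0,0,0]],"roll":[0],"hand":[20]}'>/dev/null; python3 go.py
```

```text
t 15.8 tcp [445.8 -45.6  58. ] jig [-88.2 -82.5] tool y yaw -8.5 zax [ 0.004 -0.001 -1.   ] F [-15.1   2.1  17.1] w 23.0 g 6 q [-0.18 -0.3   1.9  -0.    1.54 -0.03]
```

View pics/s2c.png

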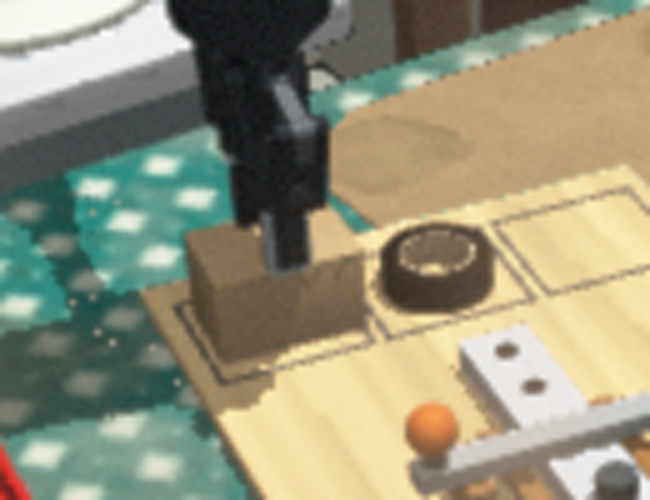

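```bash
python3 -m handwheel '{"xyz":[[0,0,-0.3],[0,0,-0.8],[0,0,-1],[0,0,-1],[0,0,0]],"roll":[0,0,0,0,0],"hand":[40,60,85,85,85]}'; python3 - <<'E'
from h import *
p=vision.snapshot('side');b=p['img'][:,:,::-1];save(p,'s3.png');a=cv2.imread('pics/side0.png')
f=lambda i:cv2.resize(i[160:260,200:330],None,fx=5,fy=5,interpolation=cv2.INTER_CUBIC)
cv2.imwrite('pics/s3c.png',cv2.resize(np.vstack([f(a)[150:450],f(b)[50:450]])[:600],None,fx=1,fy=.85))
E
```

```text
clock: 16.38
tool_pos: [446.0, -45.5, 149.8]
ee_rot: [0.002, 0.758, 0.653, 0.002]
contact_force: [0.5, -0.5, -0.9]
width: 84.7
grasp_force: 0.0
```

View pics/s3c.png

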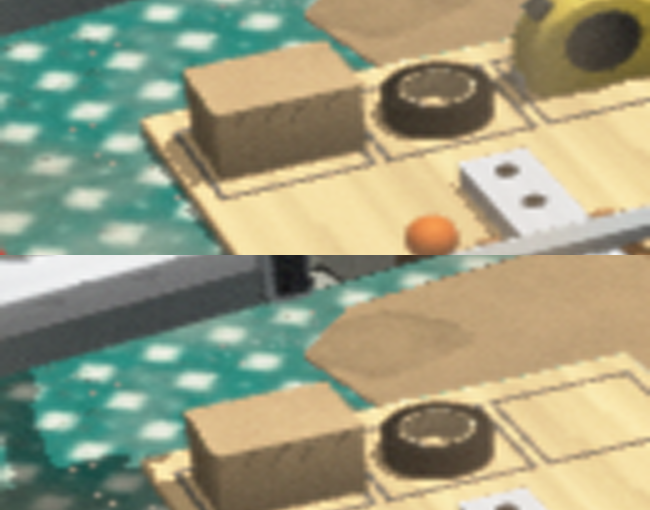

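Top half is before, bottom half is now: the box at (275,110)/(275,450) looks unmoved. Next I check where the fingertip really was in s2.

```bash
python3 - <<'E'
from h import *
J=np.array([545.4,22.8]);A=np.radians(-8.6);R=np.array([[np.cos(A),-np.sin(A)],[np.sin(A),np.cos(A)]])
p=vision.snapshot('side')
g=lambda x,y,z:((px(p,[*(J+R@[x,y]),z])-[200,160])*5+2).round(0)
for x in (-69,-55):
  for z in (34,46,58): print(x,z,g(x,-82.5,z))
print('box corners',[g(x,y,58) for x,y in((-65,-119),(-65,-44),(-116,-119),(-116,-44))],g(-65,-119,12))
E
python3 go.py
```

```text
-69 34 [288. 313.]
-69 46 [286. 292.]
-69 58 [284. 271.]
-55 34 [298. 328.]
-55 46 [296. 307.]
-55 58 [294. 286.]
box corners [array([214., 294.]), array([363., 256.]), array([180., 241.]), array([326., 204.])] [223. 374.]
t 16.5 tcp [444.6 -45.3 146.6] jig [-89.5 -82.4] tool y yaw -8.5 zax [-0.  0. -1.] F [-0.4 -0.1 -0.3] w 84.9 g 0 q [-0.18 -0.33  1.77  0.    1.7  -0.03]
```

```bash
python3 -m handwheel '{"xyz":[[0,-0.05,0.9],[0,0,0.9],[0,0,0.9],[0,0,0.5],[0,0,0],[0,0,0]],"roll":[0,0,0,0,0,0],"hand":[85,85,85,85,85,85]}' >/dev/null; python3 go.py;python3 - <<'E'
from h import *
p=vision.snapshot('side');b=p['img'][:,:,::-1];save(p,'s4.png')
q=vision.snapshot('top');c=q['img'][:,:,::-1];save(q,'t4.png')
f=lambda i,x,y:cv2.resize(i[y:y+100,x:x+80],None,fx=5,fy=5,interpolation=cv2.INTER_CUBIC)
cv2.imwrite('pics/s4c.png',np.hstack([f(b,220,150),f(c,340,260)]))
E
```

```text
t 17.2 tcp [443.6 -45.2  52.1] jig [-90.5 -82.4] tool y yaw -8.5 zax [ 0.001 -0.    -1.   ] F [-0.2 -0.2  0.5] w 84.8 g 0 q [-0.18 -0.3   1.91  0.    1.53 -0.03]
```

View pics/s4c.png

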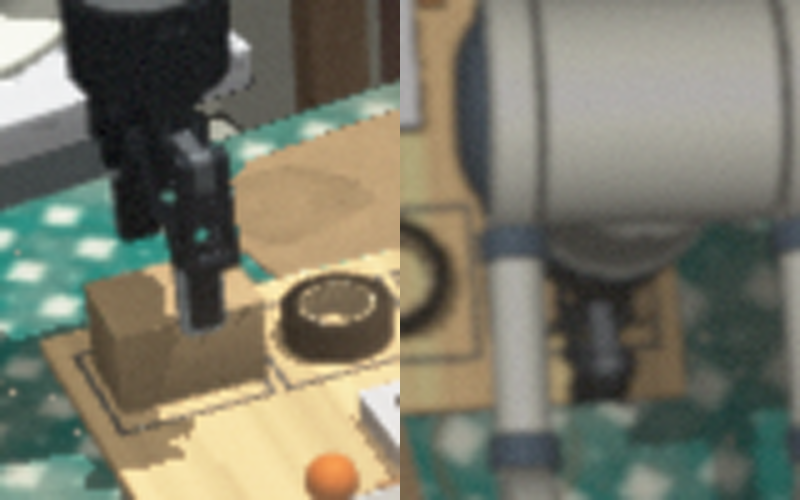

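```bash
python3 - <<'E'
from h import *
J=np.array([545.4,22.8]);A=np.radians(-8.6);R=np.array([[np.cos(A),-np.sin(A)],[np.sin(A),np.cos(A)]])
p=vision.snapshot('side')
def atx(uv,xj):
    a=ray(p,uv,0);b=ray(p,uv,100);ja=np.r_[R.T@(a[:2]-J),0];jb=np.r_[R.T@(b[:2]-J),100];s=(xj-ja[0])/(jb[0]-ja[0]);return (ja+s*(jb-ja)).round(1)
for x in (-48,-40,-34):print('open +x tip',x,atx((220+205/5,150+330/5),x))
for x in (-133,-147):print('open -x tip',x,atx((220+140/5,150+240/5),x))
for x in (-71,-58):print('tm tip',atx((210+450/4,150+185/4),x),atx((210+450/4,150+205/4),x))
for x in (-69,-58):print('w40 tip',x,atx((200+287/5,160+270/5),x))
E
```

```text
open +x tip -48 [-48.  -78.4  63.3]
open +x tip -40 [-40.  -80.8  68.8]
open +x tip -34 [-34.  -82.7  73. ]
open -x tip -133 [-133.   -81.    65.6]
open -x tip -147 [-147.   -77.    56.6]
tm tip [-71.   91.3  57.9] [-71.   91.1  43.3]
tm tip [-58.   85.3  66.9] [-58.   85.1  52.5]
w40 tip -69 [-69.  -80.3  56.8]
w40 tip -58 [-58.  -83.6  64.4]
```

Image s4c: both open fingertips (at (205,330) and (140,240)) are at about z=64, roughly 12 mm behind the TCP, so my grasp was too high. I'll go lower while watching the force.

```bash
python3 -m handwheel '{"xyz":[[0,0,0.4],[0,0,0.15],[0,0,0],[0,0,0],[0,0,0],[0,0,0],[0,0,0],[0,0,0]],"roll":[0,0,0,0,0,0,0,0],"hand":[85,85,85,60,54,50,44,44]}'; python3 go.py
```

```text
clock: 18.38
tool_pos: [443.4, -45.2, 35.4]
ee_rot: [0.0, 0.758, 0.653, 0.0]
contact_force: [-1.6, -0.2, 5.5]
width: 48.7
grasp_force: 63.7
t 18.4 tcp [443.4 -45.2  35.4] jig [-90.7 -82.5] tool y yaw -8.5 zax [ 0.001 -0.    -1.   ] F [-1.6 -0.2  5.5] w 48.7 g 64 q [-0.18 -0.29  1.93 -0.    1.5  -0.03]
```

```bash
python3 - <<'E'
from h import *
p=vision.snapshot('side');save(p,'s5.png')
a=cv2.imread('pics/side0.png');b=cv2.imread('pics/s5.png');u=8
f=lambda i:cv2.resize(i,None,fx=u,fy=u,interpolation=cv2.INTER_CUBIC)
for x0,y0,x1,y1 in ((240,222,272,236),(232,205,250,236)):
    m=cv2.matchTemplate(f(b[y0-4:y1+4,x0-4:x1+4]),f(a[y0:y1,x0:x1]),cv2.TM_CCOEFF_NORMED);_,v,_,l=cv2.minMaxLoc(m);d=np.array(l)/u-4
    P=np.array([440,-44,30.]);J=np.array([px(p,P+[5,0,0])-px(p,P),px(p,P+[0,5,0])-px(p,P)]).T/5;print(v,d,'mm',np.linalg.solve(J,d))
E
python3 -m handwheel '{"xyz":[[0,0,-0.5],[0,0,-0.8],[0,0,-0.9],[0,0,-0.9],[0,0,0]],"roll":[0,0,0,0,0],"hand":[40,40,40,40,40]}'>/dev/null; python3 go.py 499 344 28 -8.6 w
```

```text
0.8465341329574585 [0.5  0.25] mm [1.65096905 0.49384417]
0.71427321434021 [0.375 0.125] mm [0.99884005 0.49870549]
t 19.1 tcp [444.4 -45.3 130.1] jig [-89.7 -82.4] tool y yaw -8.5 zax [ 0.004 -0.001 -1.   ] F [-0.2  0.2 -3.7] w 48.8 g 63 q [-0.18 -0.33  1.8   0.    1.67 -0.03]
target [499. 344.] roll first 0.01 u (alt -29.99) then units x 13.10 y -0.14 z 3.40
```

```bash
python3 -m handwheel '{"xyz":[[0.95,0,0],[0.95,0,0],[0.95,0,0],[0.95,0,0],[0.95,0,0],[0.95,0,0],[0.95,0,0],[0.95,0,0],[0.95,0,0],[0.95,0,0]],"roll":[0,0,0,0,0,0,0,0,0,0],"hand":[40,40,40,40,40,40,40,40,40,40]}' >/dev/null
python3 -m handwheel '{"xyz":[[0.95,0,0],[0.95,0,0],[0.95,0,0],[0.75,-0.14,0],[0,0,1],[0,0,1],[0,0,0.8],[0,0,0.2],[0,0,0]],"roll":[0,0,0,0,0,0,0,0,0],"hand":[40,40,40,40,40,40,40,40,40]}' >/dev/null; python3 go.py 499 344 26.4 -8.6 w
```

```text
t 21.4 tcp [497.1 344.1  37.5] jig [-95.8 310.4] tool y yaw -8.5 zax [-0.001 -0.001 -1.   ] F [-0.2  0.1 -2.4] w 48.4 g 63 q [ 0.55  0.15  1.51 -0.    1.48  0.7 ]
target [499. 344.] roll first 0.01 u (alt -29.99) then units x 0.01 y 0.06 z 0.37
```

```bash
python3 -m handwheel '{"xyz":[[0,0,0.2],[0,0,0.1],[0,0,0.08],[0,0,0],[0,0,0],[0,0,0],[0,0,0]],"roll":[0,0,0,0,0,0,0],"hand":[40,40,40,40,66,66,66]}'>/dev/null; python3 go.py
python3 -m handwheel '{"xyz":[[0,0,-0.8],[0,0,-1],[0,0,-1],[0,0,-0.5],[0,0,0]],"roll":[0,0,0,0,0],"hand":[66,66,66,75,75]}' >/dev/null; python3 go.py -88 0.5 80 0
```

```text
t 22.3 tcp [497.6 344.3  26.9] jig [-95.4 310.8] tool y yaw -8.5 zax [ 0.001  0.    -1.   ] F [1.  0.6 0.3] w 66.0 g 0 q [0.55 0.16 1.52 0.   1.46 0.7 ]
t 22.9 tcp [497.9 344.5 126.6] jig [-95.1 311. ] tool y yaw -8.5 zax [ 0.002  0.001 -1.   ] F [ 1.  -0.2  0.4] w 75.1 g 0 q [0.55 0.11 1.4  0.   1.63 0.7 ]
target [458.5  36.5] roll first 0.01 u (alt -29.99) then units x -10.35 y 0.24 z 1.55
```

```bash
python3 -m handwheel '{"xyz":[[-0.95,0.02,0],[-0.95,0.02,0],[-0.95,0.02,0],[-0.95,0.02,0],[-0.95,0.02,0],[-0.95,0.02,0],[-0.95,0.02,0],[-0.95,0.02,0],[-0.95,0.02,0],[-0.95,0.02,0]],"roll":[0,0,0,0,0,0,0,0,0,0],"hand":[75,75,75,75,75,75,75,75,75,75]}' >/dev/null
python3 -m handwheel '{"xyz":[[-0.85,0.02,0],[0,0,0.9],[0,0,0.9],[0,0,0.6],[0,0,0]],"roll":[0,0,0,0,0],"hand":[75,75,75,75,75]}' >/dev/null;python3 go.py -88 0.5 25 0
python3 - <<'E'
from h import *
p=vision.snapshot('side');save(p,'s6.png')
cv2.imwrite('pics/s6c.png',cv2.resize(p['img'][150:250,240:340],None,fx=5,fy=5,interpolation=cv2.INTER_CUBIC)[:,:,::-1])
E
```

```text
t 24.8 tcp [456.3  36.2  51. ] jig [-90.1  -0.1] tool y yaw -8.5 zax [-0.005 -0.    -1.   ] F [-0.3 -0.6  0.1] w 74.9 g 0 q [ 0.   -0.26  1.88  0.    1.52  0.15]
target [458.5  36.5] roll first 0.01 u (alt -29.99) then units x 0.02 y 0.07 z 0.87
```

View pics/s6c.png

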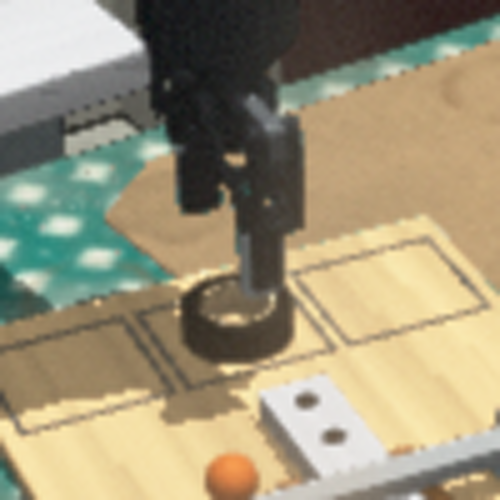

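Crop: +x fingertip at (262,290) hangs well above the ring (238,320), ring in the middle bay. Lowering stepwise.

```bash
python3 -m handwheel '{"xyz":[[0,0.07,0.5],[0,0,0.4],[0,0,0.1],[0,0,0]],"roll":[0,0,0,0],"hand":[72,72,72,72]}' >/dev/null;python3 go.py
python3 -m handwheel '{"xyz":[[0,0,0.15],[0,0,0]],"roll":[0,0],"hand":[72,72]}' >/dev/null;python3 go.py
python3 - <<'E'
from h import *
J=np.array([545.4,22.8]);A=np.radians(-8.6);R=np.array([[np.cos(A),-np.sin(A)],[np.sin(A),np.cos(A)]])
p=vision.snapshot('side');save(p,'s7.png')
def atx(uv,xj):
    a=ray(p,uv,0);b=ray(p,uv,100);ja=np.r_[R.T@(a[:2]-J),0];jb=np.r_[R.T@(b[:2]-J),100];s=(xj-ja[0])/(jb[0]-ja[0]);return (ja+s*(jb-ja)).round(1)
for x in (-52,-45,-39):print('s6 tip',x,atx((240+262/5,150+290/5),x))
cv2.imwrite('pics/s7c.png',cv2.resize(p['img'][150:250,240:340],None,fx=5,fy=5,interpolation=cv2.INTER_CUBIC)[:,:,::-1])
E
```

```text
t 25.4 tcp [459.7  35.8  23.1] jig [-86.7   0.1] tool y yaw -8.5 zax [-0.001 -0.    -1.   ] F [-0.5 -0.3  0.3] w 72.0 g 0 q [ 0.   -0.23  1.91 -0.    1.46  0.15]
t 25.6 tcp [459.8  35.8  18.7] jig [-86.6   0.1] tool y yaw -8.5 zax [-0. -0. -1.] F [0.7 0.4 1.1] w 71.9 g 0 q [ 0.   -0.23  1.91 -0.    1.45  0.15]
s6 tip -52 [-52.    2.8  59.9]
s6 tip -45 [-45.    0.1  64.8]
s6 tip -39 [-39.   -2.2  69. ]
```

View pics/s7c.png

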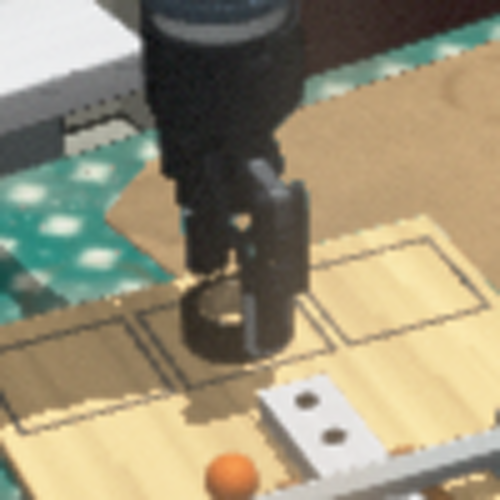

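Crop: +x fingertip now at (255,352), about z=28, straddling the ring. Slightly lower, then close gradually.

```bash
python3 -m handwheel '{"xyz":[[0,0,0.13],[0,0,0],[0,0,0],[0,0,0],[0,0,0]],"roll":[0,0,0,0,0],"hand":[72,65,61,59,59]}' >/dev/null;python3 go.py
python3 -m handwheel '{"xyz":[[0,0,0],[0,0,0],[0,0,0],[0,0,0]],"roll":[0,0,0,0],"hand":[56,52,48,48]}' >/dev/null;python3 go.py
```

```text
t 26.3 tcp [459.9  35.8  15.1] jig [-86.5   0.1] tool y yaw -8.5 zax [ 0. -0. -1.] F [-0.1 -0.3  0.5] w 58.9 g 0 q [ 0.   -0.22  1.92 -0.    1.45  0.15]
t 26.8 tcp [460.3  35.9  15.6] jig [-86.1   0.2] tool y yaw -8.5 zax [ 0.001  0.    -1.   ] F [-0.4  0.3  5.2] w 53.4 g 63 q [ 0.   -0.22  1.92  0.    1.45  0.15]
```

```bash
python3 -m handwheel '{"xyz":[[0,0,-0.3],[0,0,-0.8],[0,0,-1],[0,0,-1],[0,0,0]],"roll":[0,0,0,0,0],"hand":[40,40,40,40,40]}'>/dev/null; python3 go.py 415 352 10 -8.6 w
```

```text
t 27.4 tcp [461.3  35.8 110.7] jig [-85.1   0.3] tool y yaw -8.5 zax [ 0.005 -0.    -1.   ] F [-0.5  0.5  0. ] w 53.6 g 63 q [ 0.   -0.28  1.79 -0.    1.62  0.15]
target [415. 352.] roll first 0.01 u (alt -29.99) then units x 10.19 y -3.10 z 3.36
```

```bash
python3 -m handwheel '{"xyz":[[1,-0.31,0],[1,-0.31,0],[1,-0.31,0],[1,-0.31,0],[1,-0.31,0],[1,-0.31,0],[1,-0.31,0],[1,-0.31,0],[1,-0.31,0],[1,-0.31,0]],"roll":[0,0,0,0,0,0,0,0,0,0],"hand":[40,40,40,40,40,40,40,40,40,40]}' >/dev/null
python3 -m handwheel '{"xyz":[[0.19,0,0],[0,0,1],[0,0,1],[0,0,0.8],[0,0,0.2],[0,0,0]],"roll":[0,0,0,0,0,0],"hand":[40,40,40,40,40,40]}' >/dev/null; python3 go.py 415 352 6.6 -8.6 w
```

```text
t 29.4 tcp [413.2 351.3  17.7] jig [-179.8  305.1] tool y yaw -8.6 zax [-0.001 -0.001 -1.   ] F [1.  0.1 0. ] w 53.5 g 63 q [ 0.64  0.    1.7  -0.    1.44  0.79]
target [415. 352.] roll first 0.01 u (alt -29.99) then units x 0.03 y 0.06 z 0.37
```

```bash
python3 -m handwheel '{"xyz":[[0,0,0.2],[0,0,0.1],[0,0,0.06],[0,0,0],[0,0,0],[0,0,0],[0,0,0]],"roll":[0,0,0,0,0,0,0],"hand":[40,40,40,40,66,66,66]}'>/dev/null; python3 go.py
python3 -m handwheel '{"xyz":[[0,0,-0.5],[0,0,-1],[0,0,-1],[0,0,-1],[0,0,-1],[0,0,-1],[0,0,0]],"roll":[0,0,0,0,0,0,0],"hand":[66,66,66,66,66,60,60]}' >/dev/null; python3 go.py 85 -70 110 0
```

```text
t 30.3 tcp [413.3 352.    7.3] jig [-179.8  305.7] tool y yaw -8.5 zax [ 0.  0. -1.] F [-0.3 -0.1 -0.4] w 65.7 g 0 q [ 0.64  0.01  1.71 -0.    1.42  0.79]
t 31.1 tcp [414.4 352.8 176.7] jig [-178.9  306.7] tool y yaw -8.5 zax [ 0.006  0.004 -1.   ] F [ 0.  -0.3 -0.2] w 60.4 g 0 q [ 0.64 -0.07  1.49  0.    1.72  0.79]
target [619.  -59.1] roll first 0.01 u (alt -29.99) then units x -12.56 y 8.80 z 2.22
```

```bash
python3 -m handwheel '{"xyz":[[-0.966,0.677,0],[-0.966,0.677,0],[-0.966,0.677,0],[-0.966,0.677,0],[-0.966,0.677,0],[-0.966,0.677,0],[-0.966,0.677,0],[-0.966,0.677,0],[-0.966,0.677,0],[-0.966,0.677,0]],"roll":[0,0,0,0,0,0,0,0,0,0],"hand":[50,50,50,50,50,50,50,50,50,50]}' >/dev/null
python3 -m handwheel '{"xyz":[[-0.966,0.677,0],[-0.966,0.677,0],[-0.966,0.677,0],[0,0,0.8],[0,0,0.8],[0,0,0]],"roll":[0,0,0,0,0,0],"hand":[50,50,50,50,50,50]}' >/dev/null; python3 go.py 85.3 -69.5 58 0
```

```text
t 33.1 tcp [616.7 -59.7 120.6] jig [ 82.8 -70.9] tool y yaw -8.5 zax [-0.006  0.001 -1.   ] F [ 0.2  0.4 -0.5] w 50.1 g 0 q [-0.15  0.16  1.36  0.    1.64 -0.  ]
target [619.3 -58.7] roll first 0.01 u (alt -29.99) then units x 0.05 y 0.08 z 2.09
```

```bash
python3 -m handwheel '{"xyz":[[0.05,0.06,0.8],[0,0,0.8],[0,0,0.4],[0,0,0],[0,0,0],[0,0,0],[0,0,0],[0,0,0]],"roll":[0,0,0,0,0,0,0,0],"hand":[50,50,50,50,30,15,15,15]}' >/dev/null; python3 go.py 85.3 -69.5 58 0
```

```text
t 34.1 tcp [617.9 -58.1  66.9] jig [ 83.8 -69.2] tool y yaw -8.5 zax [-0.005  0.001 -1.   ] F [-17.2   2.5  13.2] w 15.4 g 12 q [-0.15  0.18  1.43 -0.    1.54  0.  ]
target [619.3 -58.7] roll first 0.01 u (alt -29.99) then units x -0.01 y 0.05 z 0.30
```

```bash
python3 -m handwheel '{"xyz":[[0,0,0],[0,0,0],[0,0.03,0.3],[0,0,0.15],[0,0,0]],"roll":[0,0,0,0,0],"hand":[50,50,50,50,50]}' >/dev/null; python3 go.py 85.3 -69.5 45 0
python3 - <<'E'
from h import *
p=vision.snapshot('side');save(p,'s8.png')
cv2.imwrite('pics/s8c.png',cv2.resize(p['img'][170:270,240:340],None,fx=5,fy=5,interpolation=cv2.INTER_CUBIC)[:,:,::-1])
E
```

```text
t 34.8 tcp [620.8 -58.7  49.4] jig [ 86.7 -69.3] tool y yaw -8.5 zax [-0.002  0.    -1.   ] F [-0.4 -0.7  0.4] w 49.9 g 0 q [-0.15  0.2   1.44  0.    1.51  0.  ]
target [619.3 -58.7] roll first 0.01 u (alt -29.99) then units x -0.01 y -0.05 z 0.15
```

View pics/s8c.png

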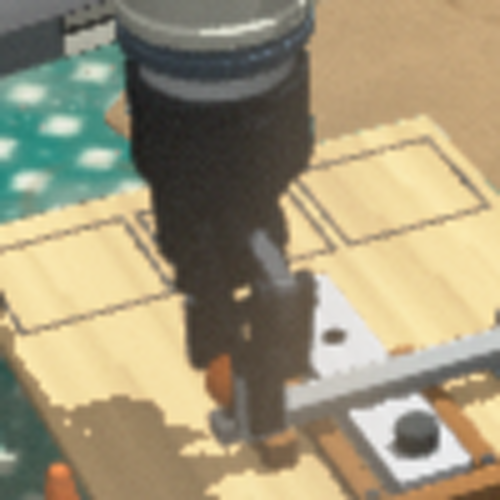

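Crop: fingers straddle the orange knob (218,380), tips at (262,435) at bar level. Closing here.

```bash
python3 -m handwheel '{"xyz":[[0,-0.04,0],[0,0,0],[0,0,0],[0,0,0],[0,0,0]],"roll":[0,0,0,0,0],"hand":[40,30,15,15,15]}' >/dev/null; python3 go.py
python3 - <<'E'
import numpy as np
for i in range(15):
    t=i*0.1; y=75-145*np.cos(t)+24*np.sin(t); z=35.5+145*np.sin(t)+24*np.cos(t); print('%.1f y %.1f z %.1f'%(t,y,z))
E
```

```text
t 35.5 tcp [616.9 -58.1  51.4] jig [ 82.8 -69.3] tool y yaw -8.5 zax [-0.008  0.001 -1.   ] F [-15.9   1.7  10.4] w 20.6 g 58 q [-0.15  0.19  1.44 -0.    1.52  0.  ]
0.0 y -70.0 z 59.5
0.1 y -66.9 z 73.9
0.2 y -62.3 z 87.8
0.3 y -56.4 z 101.3
0.4 y -49.2 z 114.1
0.5 y -40.7 z 126.1
0.6 y -31.1 z 137.2
0.7 y -20.4 z 147.3
0.8 y -8.8 z 156.2
0.9 y 3.7 z 164.0
1.0 y 16.9 z 170.5
1.1 y 30.6 z 175.6
1.2 y 44.8 z 179.3
1.3 y 59.3 z 181.6
1.4 y 74.0 z 182.5
```

```bash
python3 -m handwheel '{"xyz":[[0,-0.08,0],[0.103,0,-0.48],[0.153,0,-0.463],[0.197,0,-0.45],[0.24,0,-0.427],[0,0,0]],"roll":[0,0,0,0,0,0],"hand":[15,15,15,15,15,15]}' >/dev/null; python3 go.py
```

```text
t 36.2 tcp [620.4 -31.8 104.6] jig [ 82.3 -42.8] tool y yaw -8.2 zax [-0.003  0.008 -1.   ] F [-0.5 12.9 -9.2] w 20.3 g 60 q [-0.11  0.16  1.38  0.01  1.61  0.03]
```

```bash
python3 -m handwheel '{"xyz":[[0.4,0,-0.35],[0.35,0,-0.34],[0.36,0,-0.33],[0,0,0]],"roll":[0,0,0,0],"hand":[15,15,15,15]}' >/dev/null; python3 go.py
python3 - <<'E'
from h import *
for c in('side','top'):
    p=vision.snapshot(c);r=models.pinpoint(p,'bar_knob');print(c,[(world(p,q['position']).round(1),q['conf']) for q in r[:2]]);save(p,c+'9.png')
p=cv2.imread('pics/side9.png');cv2.imwrite('pics/s9c.png',cv2.resize(p[130:270,230:370],None,fx=4,fy=4,interpolation=cv2.INTER_CUBIC))
E
```

```text
t 36.7 tcp [627.3  -3.9 138.8] jig [ 85.  -14.2] tool y yaw -8.4 zax [ 0.005 -0.001 -1.   ] F [-1.   0.6  0.3] w 14.9 g 0 q [-0.06  0.16  1.32 -0.    1.66  0.09]
side [(array([617.8, -20.9, 130.1]), 0.56)]
top [(array([625. , -24.7, 134.8]), 0.83), (array([ 756.5, -206.5,    4.2]), 0.32)]
```

View pics/s9c.png

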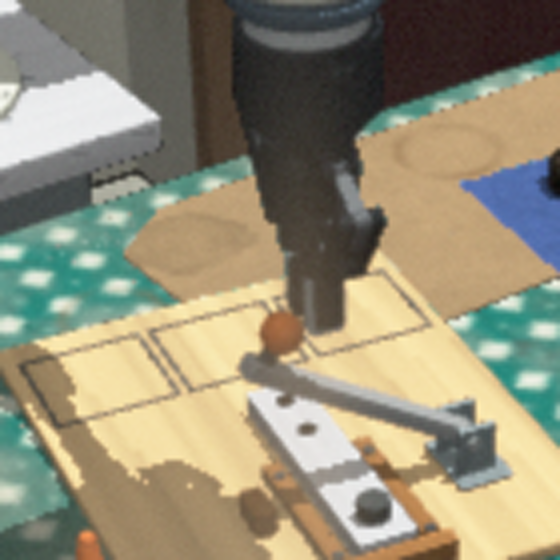

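Crop: knob slipped out of the jaws; knob at (282,335), bar stays at about θ=0.57, plate untouched. I'll finish by pushing the knob from its -y side with closed fingers.

```bash
python3 -m handwheel '{"xyz":[[0,0,-0.9],[0,0,-0.9],[-0.9,-0.03,0],[-0.9,-0.03,0],[0,0,0.9],[0,0,0.9],[0,0,0.2],[0,0,0]],"roll":[0,0,0,0,0,0,0,0],"hand":[2,2,2,2,2,2,2,2]}' >/dev/null; python3 go.py
python3 -m handwheel '{"xyz":[[0.3,0,0],[0.35,0,-0.1],[0.36,0,-0.25],[0.38,0,-0.28],[0.41,0,-0.25],[0.43,0,-0.2],[0.45,0,-0.16],[0,0,0]],"roll":[0,0,0,0,0,0,0,0],"hand":[2,2,2,2,2,2,2,2]}' >/dev/null; python3 go.py
python3 - <<'E'
from h import *
for c in('side','top'):
    p=vision.snapshot(c);r=models.pinpoint(p,'bar_knob');print(c,[(world(p,q['position']).round(1),q['conf']) for q in r[:2]]);save(p,c+'10.png')
E
```

```text
t 37.9 tcp [616.  -58.2 130.1] jig [ 81.9 -69.6] tool y yaw -8.6 zax [-0. -0. -1.] F [0.5 0.2 0.7] w 2.1 g 0 q [-0.15  0.14  1.35 -0.    1.65  0.  ]
t 38.9 tcp [629.9  20.6 176. ] jig [83.9 10.4] tool y yaw -8.6 zax [ 0.012 -0.004 -1.   ] F [-4.7 -9.  21.6] w 2.0 g 13 q [-0.02  0.16  1.26 -0.    1.72  0.13]
side [(array([632.6,  43.5, 173.2]), 0.63)]
top [(array([632.9,  40.8, 176.6]), 0.71)]
```

```bash
python3 -m handwheel '{"xyz":[[0,0,-0.5],[0.4,0,-0.1],[0.3,0,0],[0,0,0]],"roll":[0,0,0,0],"hand":[2,2,2,2]}' >/dev/null; python3 go.py
python3 -m handwheel '{"xyz":[[-0.8,0,0],[-0.8,0,-0.8],[0,0,-0.8]],"roll":[0,0,0],"hand":[2,2,60]}' >/dev/null; python3 go.py 8 0 100 90
python3 - <<'E'
from h import *
for c in('side','top'):
    p=vision.snapshot(c);r=models.pinpoint(p,'bar_knob');print(c,[(world(p,q['position']).round(1),q['conf']) for q in r[:2]]);save(p,c+'11.png')
E
```

```text
t 39.6 tcp [632.1  43.8 189.7] jig [82.6 33.7] tool y yaw -8.5 zax [ 0.006 -0.    -1.   ] F [-2.9 -3.6 16.8] w 2.1 g 8 q [ 0.02  0.17  1.22 -0.    1.75  0.16]
t 40.0 tcp [623.7  -5.1 232.3] jig [ 81.5 -15.8] tool y yaw -8.6 zax [-0.002  0.    -1.   ] F [ 0.8 -0.   0.7] w 19.4 g 0 q [-0.06  0.16  1.16  0.    1.83  0.09]
target [553.3  21.6] roll first -15.00 u (alt +15.00) then units x 2.45 y 0.53 z 4.41
side [(array([629.4,  46.6, 176.6]), 0.97), (array([606. ,  15.8,   9.9]), 0.58)]
top [(array([630.4,  43.3, 178. ]), 0.79)]
```

```bash
python3 -m handwheel '{"xyz":[[0.25,-0.9,0],[0.27,-0.9,0],[0,-0.65,0],[0,0,0],[0,0,0],[0,0,0],[0,0,0],[0,0,0],[0,0,0],[0,0,0]],"roll":[0,0,0,1,1,1,1,1,1,1],"hand":[65,65,65,65,65,65,65,65,65,65]}' >/dev/null
python3 -m handwheel '{"xyz":[[0,0,0],[0,0,0],[0,0,0],[0,0,0],[0,0,0],[0,0,0.5],[0,0,0.9],[0,0,0.9],[0,0,0.9],[0,0,0]],"roll":[1,1,1,1,1,1,1,1,0,0],"hand":[65,65,65,65,65,65,65,65,65,65]}' >/dev/null; python3 go.py 5 0 20 90
python3 - <<'E'
from h import *
p=vision.snapshot('side')
J=np.array([545.4,22.8]);A=np.radians(-8.6);R=np.array([[np.cos(A),-np.sin(A)],[np.sin(A),np.cos(A)]])
for c in('side','top'):
    p=vision.snapshot(c);r=models.pinpoint(p,'plate');W=[world(p,q['position']) for q in r[:1]];print(c,W,[R.T@(w[:2]-J) for w in W])
E
```

```text
t 42.7 tcp [551.4  22.1 132.4] jig [6.  0.2] tool y yaw -98.5 zax [-0.008  0.    -1.   ] F [-0.1  0.1  0.5] w 65.1 g 0 q [-0.02 -0.03  1.53  0.    1.65  1.7 ]
target [550.3  22.1] roll first 0.02 u (alt -29.98) then units x -0.03 y 0.01 z 3.75
side [array([606.7346004 ,  15.04560392,  14.91320132])] [array([61.80453381,  1.50448193])]
top [array([609.70351116,  14.42388289,  13.64417239])] [array([64.83303253,  1.33370839])]
```

```bash
python3 -m handwheel '{"xyz":[[0,0,0.95],[0,0,0.95],[0,0,0.95],[0,0,0.55],[0,0,0.1],[0,0,0],[0,0,0]],"roll":[0,0,0,0,0,0,0],"hand":[65,65,65,60,55,45,40]}' >/dev/null; python3 go.py 5 0 26 90
python3 -m handwheel '{"xyz":[[0,0,0],[0,0,0],[0,0,0]],"roll":[0,0,0],"hand":[38,36,32]}' >/dev/null; python3 go.py
```

```text
t 43.8 tcp [554.5  21.3  33.6] jig [ 9.2 -0.1] tool y yaw -98.5 zax [ 0.003 -0.    -1.   ] F [-0.6  0.2  0.2] w 40.0 g 0 q [-0.02  0.02  1.66 -0.    1.46  1.7 ]
target [550.3  22.1] roll first 0.01 u (alt -29.99) then units x -0.14 y -0.00 z 0.25
t 44.2 tcp [553.6  21.3  32.2] jig [ 8.4 -0.2] tool y yaw -98.5 zax [ 0. -0. -1.] F [ 0.5 -0.7  0.5] w 32.0 g 0 q [-0.02  0.02  1.66  0.    1.46  1.7 ]
```

```bash
python3 -m handwheel '{"xyz":[[0,0,0],[0,0,0],[0,0,0.25],[0,0,0.22],[0,0,0],[0,0,0],[0,0,0],[0,0,0]],"roll":[0,0,0,0,0,0,0,0],"hand":[55,60,60,60,50,42,40,40]}' >/dev/null; python3 go.py
python3 -m handwheel '{"xyz":[[0,0,0],[0,0,0],[0,0,0]],"roll":[0,0,0],"hand":[36,30,26]}' >/dev/null; python3 go.py
```

```text
t 45.2 tcp [553.8  21.3  18.3] jig [ 8.5 -0.2] tool y yaw -98.5 zax [ 0.001  0.    -1.   ] F [0.  0.8 0.6] w 40.1 g 0 q [-0.02  0.03  1.67  0.    1.44  1.7 ]
t 45.5 tcp [553.9  21.4  18.6] jig [ 8.6 -0.1] tool y yaw -98.5 zax [ 0.001  0.    -1.   ] F [-0.7  0.1  4. ] w 34.1 g 61 q [-0.02  0.03  1.67  0.    1.44  1.7 ]
```

```bash
python3 -m handwheel '{"xyz":[[-0.4,0,-0.02],[-0.6,0,0],[-0.7,0,0],[-0.7,0,0],[-0.7,0,0],[-0.5,0,0],[-0.2,0,0],[0,0,0]],"roll":[0,0,0,0,0,0,0,0],"hand":[26,26,26,26,26,26,26,26]}' >/dev/null; python3 go.py
python3 -m handwheel '{"xyz":[[0,0,-0.6],[0,0,-0.9],[0,0,-0.9],[0,0,-0.5],[0,0,0]],"roll":[0,0,0,0,0],"hand":[26,26,26,26,26]}' >/dev/null; python3 go.py
python3 - <<'E'
from h import *
p=vision.snapshot('side');save(p,'s12.png');cv2.imwrite('pics/s12c.png',cv2.resize(p['img'][110:290,190:430],None,fx=3,fy=3,interpolation=cv2.INTER_CUBIC)[:,:,::-1])
E
```

```text
t 46.5 tcp [440.   38.3  18.6] jig [-106.6   -0.4] tool y yaw -98.5 zax [-0.001  0.    -1.   ] F [-4.3  0.1  5.2] w 34.3 g 61 q [ 0.01 -0.28  1.96  0.    1.47  1.73]
t 47.2 tcp [441.6  38.2 106.7] jig [-104.9   -0.3] tool y yaw -98.5 zax [ 0.002  0.    -1.   ] F [-0.5 -0.2 -2.5] w 34.1 g 60 q [ 0.01 -0.33  1.84  0.    1.63  1.73]
```

View pics/s12c.png

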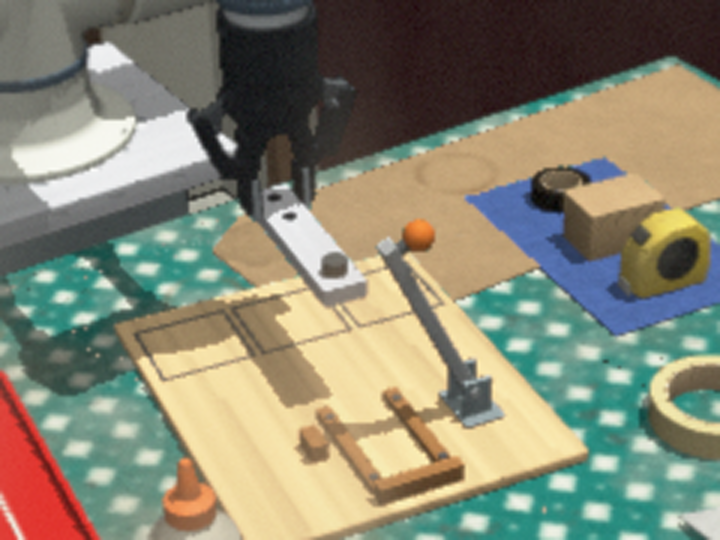

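Crop: plate held level with the stud at (333,263), bar well up with its knob at (418,235), items on the mat. On to the tray.

```bash
python3 go.py 451.9 -268.1 60 83.9 w; python3 -m handwheel '{"xyz":[[0,0.9,0],[0,0.95,0],[0,0.95,0],[0,0.95,0],[0,0.95,0],[0,0.95,0],[0,0.95,0],[0,0.95,0],[0,0.95,0],[0,0,0]],"roll":[0,0,0,0,0,0,0,0,0,-0.4],"hand":[26,26,26,26,26,26,26,26,26,26]}' >/dev/null; python3 go.py 451.9 -268.1 11.6 83.9 w
```

```text
t 47.2 tcp [440.9  38.2 105.4] jig [-105.6   -0.4] tool y yaw -98.5 zax [-0.  0. -1.] F [-0.2  0.1 -1.8] w 34.2 g 60 q [ 0.01 -0.33  1.84  0.    1.63  1.73]
target [ 451.9 -268.1] roll first -0.41 u (alt +29.59) then units x 1.45 y 10.11 z 1.51
t 48.5 tcp [ 401.8 -215.2  103.6] jig [-106.4 -256.8] tool y yaw -96.2 zax [-0.003  0.001 -1.   ] F [ 0.1  0.6 -1.9] w 34.3 g 60 q [-0.57 -0.29  1.81 -0.    1.62  1.11]
target [ 451.9 -268.1] roll first -0.02 u (alt +29.98) then units x 1.85 y 1.57 z 3.07
```

```bash
python3 -m handwheel '{"xyz":[[0.9,0.8,0],[0.95,0.77,0],[0,0,0.9],[0,0,0.9],[0,0,0.5],[0,0,0]],"roll":[0,0,0,0,0,0],"hand":[26,26,26,26,26,26]}' >/dev/null; python3 go.py 451.9 -268.1 12.5 83.9 w
python3 - <<'E'
from seg import *
p=vision.snapshot('top');save(p,'top13.png');h=cv2.cvtColor(p['img'],cv2.COLOR_RGB2HSV).astype(int)
print(h[270,465],h[240,455])
cv2.imwrite('pics/t13c.png',cv2.resize(p['img'][210:335,410:510],None,fx=4.5,fy=4.5,interpolation=cv2.INTER_CUBIC)[:,:,::-1])
E
```

```text
t 49.2 tcp [ 452.  -265.9   34.4] jig [ -49.2 -299.4] tool y yaw -96.1 zax [-0.003  0.002 -1.   ] F [-0.6  0.9 -1. ] w 34.1 g 60 q [-0.6  -0.06  1.73 -0.    1.47  1.08]
target [ 451.9 -268.1] roll first -0.00 u (alt +30.00) then units x 0.00 y 0.07 z 0.73
[ 30  21 120] [135   6  90]
```

View pics/t13c.png

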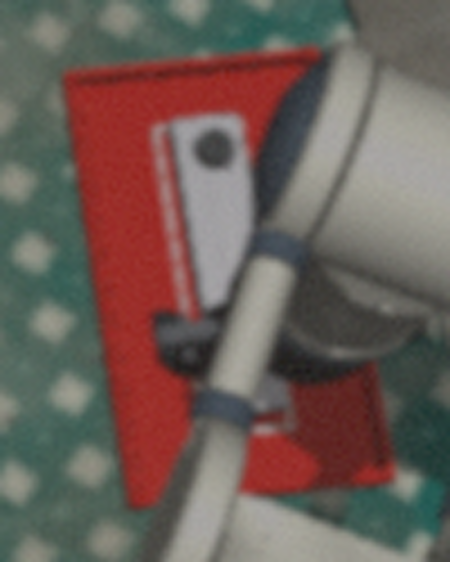

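Crop: plate over the outline, stud at (213,148); its small offset to the right of the left white line (185,230) matches the parallax of the held height. Lowering.

```bash
python3 -m handwheel '{"xyz":[[0,0.05,0.4],[0,0,0.2],[0,0,0.07],[0,0,0]],"roll":[0,0,0,0],"hand":[26,26,26,26]}' >/dev/null; python3 go.py 451.9 -268.1 11.6 83.9 w
```

```text
t 49.8 tcp [ 453.  -268.2   16.5] jig [ -47.8 -301.5] tool y yaw -96.1 zax [-0.  0. -1.] F [ 0.5 -0.5 -1.9] w 34.1 g 60 q [-0.6  -0.04  1.75  0.    1.43  1.08]
target [ 451.9 -268.1] roll first -0.00 u (alt +30.00) then units x -0.04 y 0.00 z 0.16
```

```bash
python3 -m handwheel '{"xyz":[[-0.03,0,0.08],[0,0,0.05],[0,0,0.03],[0,0,0]],"roll":[0,0,0,0],"hand":[26,26,26,26]}' >/dev/null; python3 go.py 451.9 -268.1 11.6 83.9 w
python3 -m handwheel '{"xyz":[[0,0,0],[0,0,0],[0,0,0],[0,0,-0.5],[0,0,-1],[0,0,-1],[0,0,-1],[0,0,-1],[0,0,0]],"roll":[0,0,0,0,0,0,0,0,0],"hand":[45,58,58,58,60,60,60,60,60]}' >/dev/null; python3 go.py
```

```text
t 50.3 tcp [ 452.2 -268.2   11.8] jig [ -48.7 -301.6] tool y yaw -96.1 zax [ 0. -0. -1.] F [ 0.5 -0.4 -0.7] w 33.8 g 61 q [-0.6  -0.04  1.75  0.    1.42  1.08]
target [ 451.9 -268.1] roll first -0.00 u (alt +30.00) then units x -0.01 y -0.00 z 0.01
t 51.4 tcp [ 453.5 -269.   151.1] jig [ -47.2 -302.3] tool y yaw -96.1 zax [ 0.006 -0.004 -1.   ] F [-0.6  0.1  0.3] w 60.3 g 0 q [-0.6  -0.11  1.57  0.    1.67  1.08]
```

```bash
python3 -m handwheel '{"xyz":[[0,0,0],[0,0,0],[0,0,0],[0,0,0],[0,0,0],[0,0,0],[0,0,0],[0,0,0],[0,0,0],[0,0,0]],"roll":[-1,-1,-1,-1,-1,-1,-1,-1,-1,-1],"hand":[66,66,66,66,66,66,66,66,66,66]}' >/dev/null
python3 -m handwheel '{"xyz":[[0,0,0],[0,0,0],[0,0,0],[0,0,0],[0,0,0]],"roll":[-1,-1,-1,-1,-0.58],"hand":[66,66,66,66,66]}' >/dev/null;python3 go.py 413.3 352 60 -8.5 w
```

```text
t 53.3 tcp [ 451.7 -267.9  145.7] jig [ -49.1 -301.4] tool y yaw -8.5 zax [-0.001  0.001 -1.   ] F [-0.6 -0.4  0.5] w 65.9 g 0 q [-0.6  -0.11  1.58 -0.    1.67 -0.45]
target [413.3 352. ] roll first -0.00 u (alt +30.00) then units x 20.25 y -4.32 z 2.86
```

```bash
python3 -m handwheel '{"xyz":[[0.97,-0.2,0],[0.97,-0.2,0],[0.97,-0.2,0],[0.97,-0.2,0],[0.97,-0.2,0],[0.97,-0.2,0],[0.97,-0.2,0],[0.97,-0.2,0],[0.97,-0.2,0],[0.97,-0.2,0]],"roll":[0,0,0,0,0,0,0,0,0,0],"hand":[66,66,66,66,66,66,66,66,66,66]}' >/dev/null
python3 - <<'E'
from seg import *
p=vision.snapshot('top');save(p,'top14.png');h=cv2.cvtColor(p['img'],cv2.COLOR_RGB2HSV).astype(int);H,S,V=h[...,0],h[...,1],h[...,2]
print('tray',rect(p,((H<6)|(H>174))&(S>150)&(V>90),16,(400,200,520,340)))
print('plate',rect(p,(S<60)&(V>110),21,(440,232,485,312)))
r=models.pinpoint(p,'plate');print([(world(p,q['position']),q['conf']) for q in r[:1]])
E
python3 -m handwheel '{"xyz":[[0.97,-0.2,0],[0.97,-0.2,0],[0.97,-0.2,0],[0.97,-0.2,0],[0.97,-0.2,0],[0.97,-0.2,0],[0.97,-0.2,0],[0.97,-0.2,0],[0.97,-0.2,0],[0.97,-0.2,0]],"roll":[0,0,0,0,0,0,0,0,0,0],"hand":[66,66,66,66,66,66,66,66,66,66]}' >/dev/null;python3 go.py 413.3 352 60 -8.5 w
```

```text
tray (((507.15985107421875, -274.19610595703125), (139.26727294921875, 238.98550415039062), 83.79705810546875), np.int32(3941))
plate (((508.5940856933594, -271.92547607421875), (44.407752990722656, 163.00271606445312), 84.54766082763672), np.int32(1073))
[(array([ 510.6, -271.2,    4.8]), 0.8)]
t 55.9 tcp [421.3 325.3 146. ] jig [-168.   280.6] tool y yaw -8.7 zax [-0.001 -0.001 -1.   ] F [-0.3  0.1 -0.1] w 66.0 g 0 q [ 0.59 -0.09  1.56 -0.    1.67  0.75]
target [413.3 352. ] roll first -0.03 u (alt +29.97) then units x 0.84 y -0.39 z 2.87
```

```bash
python3 -m handwheel '{"xyz":[[0.84,-0.39,0],[0,0,1],[0,0,1],[0,0,1],[0,0,0.8],[0,0,0]],"roll":[0,0,0,0,0,0],"hand":[68,68,68,68,68,68]}' >/dev/null;python3 go.py 413.3 352 7.3 -8.5 w
```

```text
t 56.6 tcp [412.1 350.1  29.7] jig [-180.7  303.7] tool y yaw -8.7 zax [-0.004 -0.004 -1.   ] F [ 0.5  0.7 -0.6] w 68.0 g 0 q [ 0.64 -0.01  1.69 -0.    1.46  0.79]
target [413.3 352. ] roll first -0.03 u (alt +29.97) then units x 0.07 y 0.03 z 0.75
```

```bash
python3 -m handwheel '{"xyz":[[0.05,0.01,0.4],[0,0,0.25],[0,0,0.07],[0,0,0],[0,0,0],[0,0,0],[0,0,0],[0,0,0]],"roll":[0,0,0,0,0,0,0,0],"hand":[68,68,68,64,60,54,48,44]}' >/dev/null;python3 go.py
python3 -m handwheel '{"xyz":[[0,0,-0.3],[0,0,-0.8],[0,0,-1],[0,0,-1],[0,0,0]],"roll":[0,0,0,0,0],"hand":[40,40,40,40,40]}'>/dev/null; python3 go.py -87 0.3 16 0
```

```text
t 57.6 tcp [414.3 353.8  12.4] jig [-179.1  307.7] tool y yaw -8.6 zax [ 0.001  0.001 -1.   ] F [-0.3 -1.   6.2] w 52.5 g 62 q [ 0.64  0.01  1.7  -0.    1.42  0.8 ]
t 58.2 tcp [415.  354.4 107.3] jig [-178.5  308.3] tool y yaw -8.6 zax [ 0.004  0.003 -1.   ] F [-0.3  0.5 -0.6] w 52.4 g 63 q [ 0.64 -0.05  1.59  0.    1.59  0.8 ]
target [459.4  36.1] roll first -0.01 u (alt +29.99) then units x -10.27 y 3.05 z 3.04
```

```bash
python3 -m handwheel '{"xyz":[[-1,0.3,0],[-1,0.3,0],[-1,0.3,0],[-1,0.3,0],[-1,0.3,0],[-1,0.3,0],[-1,0.3,0],[-1,0.3,0],[-1,0.3,0],[-1,0.3,0]],"roll":[0,0,0,0,0,0,0,0,0,0],"hand":[40,40,40,40,40,40,40,40,40,40]}' >/dev/null
python3 -m handwheel '{"xyz":[[-0.2,0.05,0],[0,0,1],[0,0,1],[0,0,0.3],[0,0,0]],"roll":[0,0,0,0,0],"hand":[40,40,40,40,40]}' >/dev/null; python3 go.py -87.2 2.2 21.6 0
```

```text
t 60.1 tcp [457.7  37.6  34.5] jig [-89.    1.5] tool y yaw -8.6 zax [-0.002  0.    -1.   ] F [-0.6  0.6 -0.1] w 52.7 g 63 q [ 0.01 -0.24  1.9   0.    1.49  0.16]
target [459.5  38. ] roll first -0.00 u (alt +30.00) then units x 0.02 y 0.06 z 0.43
```

```bash
python3 -m handwheel '{"xyz":[[0.02,0.02,0.2],[0,0,0.05],[0,0,0]],"roll":[0,0,0],"hand":[40,40,40]}' >/dev/null; python3 go.py -87.2 2.2 21.6 0
```

```text
t 60.5 tcp [459.1  37.7  27.9] jig [-87.6   1.8] tool y yaw -8.6 zax [ 0.001  0.    -1.   ] F [ 0.5  0.1 -0.6] w 52.5 g 63 q [ 0.01 -0.24  1.9   0.    1.47  0.16]
target [459.5  38. ] roll first -0.01 u (alt +29.99) then units x 0.01 y 0.01 z 0.21
```

```bash
python3 -m handwheel '{"xyz":[[0.01,0,0.1],[0,0,0.06],[0,0,0.04],[0,0,0]],"roll":[0,0,0,0],"hand":[40,40,40,40]}' >/dev/null; python3 go.py -87.2 2.2 21.6 0
```

```text
t 61.0 tcp [458.9  37.9  21.5] jig [-87.8   2. ] tool y yaw -8.6 zax [-0. -0. -1.] F [ 0.2 -0.3 -1. ] w 53.0 g 63 q [ 0.01 -0.23  1.91 -0.    1.46  0.16]
target [459.5  38. ] roll first -0.01 u (alt +29.99) then units x 0.01 y 0.02 z -0.00
```

```bash
python3 -m handwheel '{"xyz":[[0.01,0.02,0.04],[0,0,0]],"roll":[0,0],"hand":[40,40]}' >/dev/null; python3 go.py
python3 -m handwheel '{"xyz":[[0,0,0],[0,0,0],[0,0,0],[0,0,-0.5],[0,0,-1],[0,0,-1],[0,0,-1],[0,0,0]],"roll":[0,0,0,0,0,0,0,0],"hand":[58,68,68,68,68,68,68,68]}' >/dev/null; python3 go.py 497.6 344.3 26.9 -8.5 w
```

```text
t 61.2 tcp [459.7  38.   21.4] jig [-87.    2.2] tool y yaw -8.7 zax [ 0. -0. -1.] F [-2.9 -1.4  4.6] w 52.7 g 64 q [ 0.01 -0.23  1.91 -0.    1.46  0.16]
t 62.2 tcp [461.3  38.1 129.4] jig [-85.5   2.6] tool y yaw -8.7 zax [ 0.007  0.    -1.   ] F [ 0.8 -0.1 -0.9] w 68.2 g 0 q [ 0.01 -0.29  1.77 -0.    1.66  0.16]
target [497.6 344.3] roll first -0.03 u (alt +29.97) then units x 10.27 y -0.31 z 3.42
```

```bash
python3 -m handwheel '{"xyz":[[1,-0.02,0],[1,-0.02,0],[1,-0.02,0],[1,-0.02,0],[1,-0.02,0],[1,-0.02,0],[1,-0.02,0],[1,-0.02,0],[1,-0.02,0],[1,-0.02,0]],"roll":[0,0,0,0,0,0,0,0,0,-0.03],"hand":[72,72,72,72,72,72,72,72,72,72]}' >/dev/null
python3 -m handwheel '{"xyz":[[0.3,-0.02,0],[0,0,1],[0,0,1],[0,0,0.5],[0,0,0]],"roll":[0,0,0,0,0],"hand":[72,72,72,72,72]}' >/dev/null; python3 go.py 497.6 344.3 26.9 -8.5 w
```

```text
t 64.1 tcp [498.8 343.7  49. ] jig [-94.1 310.3] tool y yaw -8.5 zax [-0.002 -0.002 -1.   ] F [ 0.2 -0.5 -0. ] w 71.8 g 0 q [ 0.55  0.15  1.49 -0.    1.5   0.7 ]
target [497.6 344.3] roll first 0.00 u (alt -30.00) then units x 0.01 y -0.04 z 0.74
```

```bash
python3 -m handwheel '{"xyz":[[0,-0.07,0.4],[0,0,0.2],[0,0,0.08],[0,0,0]],"roll":[0,0,0,0],"hand":[72,72,72,72]}' >/dev/null; python3 go.py 497.6 344.3 26.9 -8.5 w
python3 -m handwheel '{"xyz":[[0,0,0],[0,0,0],[0,0,0],[0,0,0]],"roll":[0,0,0,0],"hand":[58,52,46,40]}' >/dev/null; python3 go.py
python3 -m handwheel '{"xyz":[[0,0,-0.5],[0,0,-0.8],[0,0,-0.9],[0,0,-0.9],[0,0,0]],"roll":[0,0,0,0,0],"hand":[40,40,40,40,40]}'>/dev/null; python3 go.py -91.8 -82.7 36 0
```

```text
t 64.6 tcp [497.4 345.   30. ] jig [-95.6 311.4] tool y yaw -8.5 zax [ 0.  0. -1.] F [0.2 0.7 0.5] w 72.2 g 0 q [0.55 0.16 1.52 0.   1.47 0.7 ]
target [497.6 344.3] roll first 0.01 u (alt -29.99) then units x -0.02 y 0.01 z 0.10
t 65.1 tcp [497.7 345.1  30.6] jig [-95.4 311.6] tool y yaw -8.5 zax [ 0.001  0.001 -1.   ] F [ 0.1 -0.1  3.4] w 48.7 g 64 q [0.55 0.16 1.52 0.   1.47 0.7 ]
t 65.8 tcp [498.5 345.6 126. ] jig [-94.7 312.1] tool y yaw -8.5 zax [ 0.004  0.003 -1.   ] F [ 0.5  0.5 -4.3] w 48.8 g 64 q [ 0.55  0.11  1.4  -0.    1.63  0.7 ]
target [442.3 -45.2] roll first 0.02 u (alt -29.98) then units x -13.16 y 0.10 z 3.00
```

```bash
python3 -m handwheel '{"xyz":[[-0.94,0.01,0],[-0.94,0.01,0],[-0.94,0.01,0],[-0.94,0.01,0],[-0.94,0.01,0],[-0.94,0.01,0],[-0.94,0.01,0],[-0.94,0.01,0],[-0.94,0.01,0],[-0.94,0.01,0]],"roll":[0,0,0,0,0,0,0,0,0,0],"hand":[40,40,40,40,40,40,40,40,40,40]}' >/dev/null
python3 -m handwheel '{"xyz":[[-0.94,0.01,0],[-0.94,0,0],[-0.94,0,0],[-0.92,0,0],[0,0,1],[0,0,1],[0,0,0.3],[0,0,0]],"roll":[0,0,0,0,0,0,0,0],"hand":[40,40,40,40,40,40,40,40]}' >/dev/null; python3 go.py -92 -82.2 39.6 0
```

```text
t 68.0 tcp [441.9 -45.3  53.1] jig [-92.1 -82.8] tool y yaw -8.5 zax [-0.002  0.    -1.   ] F [ 0.6  0.4 -4.1] w 48.7 g 64 q [-0.18 -0.3   1.91  0.    1.53 -0.03]
target [442.1 -44.7] roll first 0.02 u (alt -29.98) then units x 0.02 y 0.00 z 0.45
```

```bash
python3 -m handwheel '{"xyz":[[0.02,-0.03,0.2],[0,0,0.1],[0,0,0.05],[0,0,0]],"roll":[0,0,0,0],"hand":[40,40,40,40]}' >/dev/null; python3 go.py -92 -82.2 39.6 0
```

```text
t 68.5 tcp [441.9 -44.7  43.6] jig [-92.3 -82.2] tool y yaw -8.5 zax [ 0. -0. -1.] F [-0.3 -0.7 -2.8] w 49.0 g 64 q [-0.18 -0.3   1.93 -0.    1.51 -0.03]
target [442.1 -44.7] roll first 0.02 u (alt -29.98) then units x 0.00 y 0.01 z 0.13
```

```bash
python3 -m handwheel '{"xyz":[[0,0,0.08],[0,0,0.04],[0,0,0.03],[0,0,0]],"roll":[0,0,0,0],"hand":[40,40,40,40]}' >/dev/null; python3 go.py -92 -82.2 39.6 0
```

```text
t 69.0 tcp [441.9 -44.8  39.6] jig [-92.3 -82.3] tool y yaw -8.5 zax [ 0. -0. -1.] F [-3.5  0.5  2.6] w 48.6 g 64 q [-0.18 -0.29  1.93 -0.    1.5  -0.03]
target [442.1 -44.7] roll first 0.02 u (alt -29.98) then units x 0.00 y 0.01 z -0.00
```

Contact. Release and go for the tape measure (582, 336.1, 49.8).

```bash
python3 -m handwheel '{"xyz":[[0,0,0],[0,0,0],[0,0,0],[0,0,-0.7],[0,0,-1],[0,0,-1],[0,0,-1],[0,0,0]],"roll":[0,0,0,0,0,0,0,0],"hand":[56,70,75,75,75,75,75,75]}' >/dev/null; python3 go.py 582 336.1 49.8 -8.5 w
```

```text
t 70.0 tcp [443.2 -45.  152.8] jig [-90.9 -82.3] tool y yaw -8.5 zax [ 0.005 -0.001 -1.   ] F [-0.2 -0.6  0.1] w 75.0 g 0 q [-0.18 -0.34  1.77  0.    1.71 -0.03]
target [582.  336.1] roll first 0.01 u (alt -29.99) then units x 13.25 y 2.70 z 3.43
```

```bash
python3 -m handwheel '{"xyz":[[0.95,0.19,0],[0.95,0.19,0],[0.95,0.19,0],[0.95,0.19,0],[0.95,0.19,0],[0.95,0.19,0],[0.95,0.19,0],[0.95,0.19,0],[0.95,0.19,0],[0.95,0.19,0]],"roll":[0,0,0,0,0,0,0,0,0,0],"hand":[75,75,75,75,75,75,75,75,75,75]}' >/dev/null
python3 -m handwheel '{"xyz":[[0.95,0.19,0],[0.95,0.19,0],[0.95,0.19,0],[0.92,0.2,0],[0,0,1],[0,0,1],[0,0,0.6],[0,0,0]],"roll":[0,0,0,0,0,0,0,0],"hand":[75,75,75,75,75,75,75,75]}' >/dev/null; python3 go.py 582 336.1 49.8 -8.5 w
```

```text
t 72.2 tcp [578.4 336.6  69.1] jig [-14.2 315.2] tool y yaw -8.5 zax [-0.004 -0.002 -1.   ] F [0.5 0.3 0.8] w 74.9 g 0 q [0.48 0.31 1.27 0.   1.57 0.62]
target [582.  336.1] roll first 0.00 u (alt -30.00) then units x 0.00 y 0.12 z 0.64
```

```bash
python3 -m handwheel '{"xyz":[[0,0.06,0.35],[0,0,0.2],[0,0,0.05],[0,0,0]],"roll":[0,0,0,0],"hand":[75,75,75,75]}' >/dev/null; python3 go.py 582 336.1 49.8 -8.5 w
python3 -m handwheel '{"xyz":[[0,0,0],[0,0,0],[0,0,0],[0,0,0],[0,0,0]],"roll":[0,0,0,0,0],"hand":[50,40,30,25,25]}' >/dev/null; python3 go.py
python3 -m handwheel '{"xyz":[[0,0,-0.5],[0,0,-0.8],[0,0,-0.8],[0,0,-0.8],[0,0,0]],"roll":[0,0,0,0,0],"hand":[25,25,25,25,25]}'>/dev/null; python3 go.py -90 86 60 0
```

```text
t 72.8 tcp [581.5 337.   54.2] jig [-11.3 316.1] tool y yaw -8.5 zax [ 0.  0. -1.] F [-0.3  0.2 -0.3] w 75.1 g 0 q [0.47 0.32 1.29 0.   1.54 0.62]
target [582.  336.1] roll first 0.01 u (alt -29.99) then units x -0.03 y 0.02 z 0.15
t 73.4 tcp [581.7 337.2  54.6] jig [-11.1 316.3] tool y yaw -8.5 zax [ 0.001  0.001 -1.   ] F [-0.5 -0.4  4.1] w 32.0 g 60 q [0.47 0.32 1.29 0.   1.54 0.62]
t 74.0 tcp [582.5 337.4 144. ] jig [-10.4 316.6] tool y yaw -8.5 zax [ 0.004  0.002 -1.   ] F [-0.7 -0.4 -1.3] w 32.2 g 60 q [ 0.47  0.28  1.17 -0.    1.68  0.62]
target [469.3 121.3] roll first 0.02 u (alt -29.98) then units x -7.69 y -2.65 z 2.80
```

```bash
python3 -m handwheel '{"xyz":[[-0.956,-0.33,0],[-0.956,-0.33,0],[-0.956,-0.33,0],[-0.956,-0.33,0],[-0.956,-0.33,0],[-0.956,-0.33,0],[-0.956,-0.33,0],[-0.956,-0.33,0],[0,0,1],[0,0,0.8]],"roll":[0,0,0,0,0,0,0,0,0,0],"hand":[25,25,25,25,25,25,25,25,25,25]}' >/dev/null
python3 -m handwheel '{"xyz":[[0,0,0.3],[0,0,0]],"roll":[0,0],"hand":[25,25]}' >/dev/null; python3 go.py -90.2 87.1 64 0
```

```text
t 75.5 tcp [468.7 121.6  77. ] jig [-90.6  86.2] tool y yaw -8.5 zax [-0.002 -0.    -1.   ] F [-0.5 -0.7 -1.1] w 32.3 g 60 q [ 0.18 -0.2   1.78 -0.    1.56  0.33]
target [469.2 122.4] roll first 0.02 u (alt -29.98) then units x 0.03 y 0.01 z 0.43
```

```bash
python3 -m handwheel '{"xyz":[[0.02,0,0.2],[0,0,0.1],[0,0,0.05],[0,0,0]],"roll":[0,0,0,0],"hand":[25,25,25,25]}' >/dev/null; python3 go.py -90.2 87.1 64 0
python3 -m handwheel '{"xyz":[[0.01,0.01,0.04],[0,0,0.02],[0,0,0]],"roll":[0,0,0],"hand":[25,25,25]}' >/dev/null; python3 go.py -90.2 87.1 64 0
```

```text
t 76.0 tcp [469.4 122.3  67.6] jig [-90.  87.] tool y yaw -8.5 zax [ 0.  0. -1.] F [ 0.  -0.8 -1.3] w 32.2 g 60 q [ 0.18 -0.19  1.8   0.    1.54  0.33]
target [469.2 122.4] roll first 0.02 u (alt -29.98) then units x 0.00 y -0.01 z 0.12
t 76.4 tcp [469.7 122.5  65.6] jig [-89.8  87.3] tool y yaw -8.5 zax [-0. -0. -1.] F [ 0.4 -0.4 -2.4] w 32.0 g 60 q [ 0.19 -0.19  1.8   0.    1.54  0.33]
target [469.2 122.4] roll first 0.02 u (alt -29.98) then units x -0.01 y -0.01 z 0.05
```

```bash
python3 -m handwheel '{"xyz":[[0,-0.01,0.04],[0,0,0.02],[0,0,0]],"roll":[0,0,0],"hand":[25,25,25]}' >/dev/null; python3 go.py -90.2 87.1 64 0
```

```text
t 76.8 tcp [469.4 122.6  63.8] jig [-90.1  87.3] tool y yaw -8.5 zax [-0. -0. -1.] F [ 0.2  0.  -2.8] w 32.1 g 60 q [ 0.19 -0.19  1.8   0.    1.53  0.33]
target [469.2 122.4] roll first 0.02 u (alt -29.98) then units x -0.01 y -0.00 z -0.01
```

```bash
python3 -m handwheel '{"xyz":[[0,0,0.02],[0,0,0.02],[0,0,0]],"roll":[0,0,0],"hand":[25,25,25]}' >/dev/null; python3 go.py
python3 -m handwheel '{"xyz":[[0,0,0],[0,0,0],[0,0,0],[0,0,-0.7],[0,0,-1],[0,0,-1],[0,0,-1],[0,0,-0.5],[0,-1,0]],"roll":[0,0,0,0,0,0,0,0,0],"hand":[45,65,75,75,75,75,75,75,75]}' >/dev/null
python3 -m handwheel '{"xyz":[[1,0,0],[1,0,0],[1,0,0],[1,0,0],[1,0,0],[0,0,0],[0,0,0]],"roll":[0,0,0,0,0,0,0],"hand":[75,75,75,75,75,75,75]}' >/dev/null; python3 go.py
python3 - <<'E'
from h import *
np.set_printoptions(precision=1,suppress=True)
f=lambda i,x,y,w,h,k:cv2.resize(i[y:y+h,x:x+w],None,fx=k,fy=k,interpolation=cv2.INTER_CUBIC)
u=8
for c in('side','top'):
    p=vision.snapshot(c);save(p,c+'20.png');a=cv2.imread(f'pics/{c}0.png');b=cv2.imread(f'pics/{c}20.png')
    for n,P,s in (('nail',[438,-42,40.],(22,18)),('tape',[459,36,22.],(15,13)),('tm',[468,120,45.],(16,18))):
        P=np.array(P);q=px(p,P).astype(int);(x0,y0),(x1,y1)=q-s,q+s
        m=cv2.matchTemplate(f(b,x0-5,y0-5,x1-x0+10,y1-y0+10,u),f(a,x0,y0,x1-x0,y1-y0,u),cv2.TM_CCOEFF_NORMED);_,v,_,l=cv2.minMaxLoc(m);d=np.array(l)/u-5
        J=np.array([px(p,P+[5,0,0])-px(p,P),px(p,P+[0,5,0])-px(p,P)]).T/5;print(c,n,v,d,'mm',np.linalg.solve(J,d))
    for n in ('nail_box','black_tape','tape_measure','plate','bar_knob','glue_bottle','tray'):
        r=models.pinpoint(p,n);print(n,[(world(p,z['position']),z['conf']) for z in r[:1]])
b=cv2.imread('pics/top20.png');s=cv2.imread('pics/side20.png')
t=f(b,420,215,80,110,5);j=f(b,275,200,120,150,3.6)
cv2.imwrite('pics/final.png',np.hstack([t,j[:,:400][:550] if 0 else cv2.resize(j,(400,550))]))
E
```

```text
t 77.1 tcp [469.6 122.6  63.6] jig [-89.9  87.4] tool y yaw -8.5 zax [ 0.001  0.    -1.   ] F [-3.1 -0.7  5.9] w 31.8 g 61 q [ 0.19 -0.19  1.8   0.    1.53  0.33]
t 79.1 tcp [461.7 274.9 188. ] jig [-120.5  236.7] tool y yaw -8.5 zax [-0.001 -0.001 -1.   ] F [-0.4 -0.6 -0.6] w 75.0 g 0 q [ 0.47 -0.08  1.48 -0.    1.74  0.62]
side nail 0.9560067057609558 [0.  0.1] mm [ 0.5 -0.3]
side tape 0.8919181227684021 [0.2 0.1] mm [0.8 0.2]
side tm 0.7435004115104675 [ 0.4 -0.1] mm [0.  1.1]
nail_box [(array([434.9, -45. ,  14.8]), 0.84)]
black_tape [(array([454.5,  39.2,  10.5]), 0.58)]
tape_measure [(array([464.8, 123.8,  13.3]), 0.74)]
plate [(array([ 504.5, -273.3,    7.5]), 0.82)]
bar_knob [(array([630.3,  46.9, 176.6]), 0.6)]
glue_bottle [(array([ 748.7, -198.3,   -1.5]), 0.76)]
tray [(array([ 505.1, -274.4,   -0.3]), 0.88)]
top nail 0.9642601013183594 [ 0.1 -0.2] mm [ 0.5 -0.4]
top tape 0.9277679324150085 [-0.2 -0.6] mm [1.6 0.3]
top tm 0.76772540807724 [-0.6 -0.1] mm [0.6 1.4]
nail_box [(array([443.3, -40.9,  13.4]), 0.88)]
black_tape [(array([462.2,  37.5,   6.7]), 0.8)]
tape_measure [(array([469. , 118. ,  14.2]), 0.8)]
plate [(array([497.4, 342.4,  -2.2]), 0.69)]
bar_knob [(array([630.9,  46.2, 179.8]), 0.65)]
glue_bottle [(array([ 755.8, -206.3,   -0.1]), 0.67)]
tray [(array([ 507.5, -272.8,   -3.4]), 0.63)]
```

View pics/final.png

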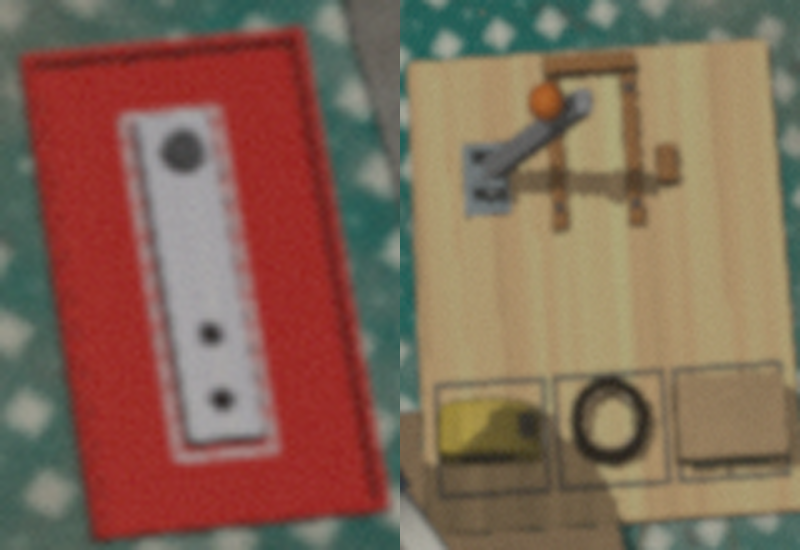

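Plate lies flat in the white outline, stud up (left half, stud (182,150)). The tape measure, tape and nail box are back in their bays within about 1.5 mm, and the bottle has not moved.

```bash
python3 -c "
from plant import workorder
print(workorder.close_job())"
```

```text
the job is handed in; nothing more can be done
None
```

I handed the job in at about 79 s: the plate lies stud-up inside the white outline in the tray, the carton, tape roll and tape measure are back within about 2 mm of their original spots, and the glue bottle was not disturbed. One deviation: the knob slipped out of the jaws, so I pushed it the rest of the way with closed fingers, to about 1.1 rad.

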